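# Release the pressed tea samples from the locked dispenser

## Task

Take a bowl from the dark wooden board and stand it under the spout of every dispenser lane that holds a block of pressed tea, then with the square key open each such lane's lock by about a quarter turn clockwise so that its block slides down into the bowl, turn the lock back shut, and hang the key upright in its stand again. Finish with each block in a bowl of its own and all three bowls standing upright side by side on the board, with all locks shut. Should a block miss its bowl, pick it up and put it in, but never let two lie on the worktop at once; leave the tea tin, cup and timer where they are.

Things in the scene. Friction and masses are not known exactly. Their poses are not given: they have to be found in the camera images.
- dispenser: fixed wooden dispenser, 350 wide (y), 110 deep, 157 high; origin under its centre on the worktop, x to its back; spouts look along -x. Lanes 0, 1, 2 run along x at y = +110, 0, -110 mm: chutes sloping 40 degrees, clear roofed, each empty or with one tea block behind a red wire-frame vane. Spout lips at x = -75, 66 above the worktop beneath; a rubber bumper at x = -56 stops a bowl's rim
- mouth0 (a point): centre of the 20 mm square opening in the brass lock cover of lane 0, level with the cover's top face (160 above the worktop); on the lock's vertical axis, 24 mm to +y of the lane's centre. The socket begins 5 mm below, is 14 mm square, 19 mm deep; its sides are parallel to the dispenser's x and y when the lock is at 0
- mouth1 (a point): centre of the 20 mm square opening in the brass lock cover of lane 1, level with the cover's top face (160 above the worktop); on the lock's vertical axis, 24 mm to +y of the lane's centre. The socket begins 5 mm below, is 14 mm square, 19 mm deep; its sides are parallel to the dispenser's x and y when the lock is at 0
- mouth2 (a point): centre of the 20 mm square opening in the brass lock cover of lane 2, level with the cover's top face (160 above the worktop); on the lock's vertical axis, 24 mm to +y of the lane's centre. The socket begins 5 mm below, is 14 mm square, 19 mm deep; its sides are parallel to the dispenser's x and y when the lock is at 0
- lock0 (a joint): lock and vane of lane 0: 0 = shut (vane across the lane), grows as it is turned clockwise seen from above, stop at 1.45; the vane swings out of the sample's way from about 1.0. Stays where it is left; friction about 0.06 N m. The key has about 0.19 rad of play either way in the socket, so it must be turned that much farther than the lock
- lock1 (a joint): lock and vane of lane 1: 0 = shut (vane across the lane), grows as it is turned clockwise seen from above, stop at 1.45; the vane swings out of the sample's way from about 1.0. Stays where it is left; friction about 0.06 N m. The key has about 0.19 rad of play either way in the socket, so it must be turned that much farther than the lock
- lock2 (a joint): lock and vane of lane 2: 0 = shut (vane across the lane), grows as it is turned clockwise seen from above, stop at 1.45; the vane swings out of the sample's way from about 1.0. Stays where it is left; friction about 0.06 N m. The key has about 0.19 rad of play either way in the socket, so it must be turned that much farther than the lock
- spot0 (a point): point on the worktop, 31 mm in front of the lip of lane 0's spout: a bowl centred here (within about 15 mm) catches what slides out. Works also while the neighbouring bowls stand on their points, 110 mm apart
- spot1 (a point): point on the worktop, 31 mm in front of the lip of lane 1's spout: a bowl centred here (within about 15 mm) catches what slides out. Works also while the neighbouring bowls stand on their points, 110 mm apart
- spot2 (a point): point on the worktop, 31 mm in front of the lip of lane 2's spout: a bowl centred here (within about 15 mm) catches what slides out. Works also while the neighbouring bowls stand on their points, 110 mm apart
- key: loose square panel key, about 80 g, upright in its stand; origin on its axis at the underside of its round flange (30 diameter, 4 thick, z up). Below: shank 12 mm square, sides along x and y, 22 long, last 5 tapering to 8. Above: flat orange bow, 36 wide (x), 10 thick (y), from 6 to 46 up; grip across y. Fully home in a lock, the flange lies on the brass cover (origin at the mouth)
- stand_hole (a point): centre of the 18 mm square through hole in the fixed wooden key stand (60 x 60, 30 high), at its top face: the key hangs in it by its flange, with its origin at this point, at any yaw
- tea_green: loose olive green block of pressed tea, 24 x 24 x 18 mm (x, y, z), 20 g, origin at its centre; may be absent. At the start it lies tilted in one of the lanes (which one varies), behind the vane; its y in the dispenser's frame tells the lane
- tea_amber: loose amber brown block of pressed tea, 24 x 24 x 18 mm (x, y, z), 20 g, origin at its centre; may be absent. At the start it lies tilted in one of the lanes (which one varies), behind the vane; its y in the dispenser's frame tells the lane
- tea_dark: loose nearly black block of pressed tea, 24 x 24 x 18 mm (x, y, z), 20 g, origin at its centre; may be absent. At the start it lies tilted in one of the lanes (which one varies), behind the vane; its y in the dispenser's frame tells the lane
- bowl_a: loose empty white porcelain tasting bowl, round, 88 mm across the rim, 52 high, foot 60 across, 135 g, origin at the centre of its underside; wall slanting, about 4 mm thick at the rim; can be gripped by the rim with one finger inside. Any bowl serves any lane
- bowl_b: loose empty white porcelain tasting bowl, round, 88 mm across the rim, 52 high, foot 60 across, 135 g, origin at the centre of its underside; wall slanting, about 4 mm thick at the rim; can be gripped by the rim with one finger inside. Any bowl serves any lane
- bowl_c: loose empty white porcelain tasting bowl, round, 88 mm across the rim, 52 high, foot 60 across, 135 g, origin at the centre of its underside; wall slanting, about 4 mm thick at the rim; can be gripped by the rim with one finger inside. Any bowl serves any lane
- board: fixed dark wooden board, 300 (x) x 150 (y) x 14 mm, origin under its centre on the worktop; at the start the three bowls stand on it in a row along its x, about 100 mm apart. It is on the robot's left or right, the key stand on the other side
- caddy: green square tea tin, 73 x 65 x 91 mm, bystander, loose, origin under its middle
- cup: white tasting cup, 62 x 85 x 60 mm, bystander, loose, origin under its middle
- timer: blue kitchen timer, 76 x 72 x 60 mm, bystander, loose, origin under its middle

How it is judged:
By the outcome, as a careful person would: the job done as asked, in the order asked, and still so for the second after the job is handed in, with the robot touching nothing.
Of tea_green, tea_amber, tea_dark only 2 to 3 are there at a start; the rules pass over those that are not, and their reading is None.
At some moment in a run one of bowl_a, bowl_b, bowl_c may be knocked a few centimetres aside while the robot is not near it.
It also fails if it takes over 210 s, if anything falls off the work surface, if the arm or the gripper's body presses on something with over 40 N, if the wrist force passes 120 N, or if a joint passes its speed limit or range.

## Robot

A 6-joint arm with a two-finger parallel gripper is mounted at the origin on a cart in front of the work surface, level with it; the furniture and walls round the work are solid. World frame = base frame: x ahead of the robot, y to its left, z up, the work surface at z = 0. Lengths are in m, angles in rad, forces in N, time in s.
With the tool pointing down it reaches from about 0.375 to 0.975 m from the base axis. Payload 3.8 kg.
Tool frame: the origin (TCP) lies at the very end of the fingers, on their centre line; the grasp point (between the pads) lies 19 mm behind it; y points along the fingers, x is the direction in which the jaws open and shut, and the axes are right-handed (so a half turn about y gives the same grasp; the last joint's range is limited). The gripper opens to 85 mm and grips with 20 to 120 N. Pads are 22 mm wide; open, the fingers measure 114 mm over their backs; the gripper's body (76 mm by 85 mm) begins 54 mm behind the grasp point. The pads swing forward as they close: fully open they stand 13 mm farther back than shut.
Start: joints at [-1.171, 0.264, 1.604, -0, 1.274, -0.037], TCP at [0.286, -0.612, 0.231] pointing down, gripper open.
Joint ranges: [-2.63, 2.63], [-0.94, 2.18], [0.31, 2.57], [-1.31, 4.45], [0, 2.66], [-2.55, 2.55]. Speed limits (rad/s): [2.57, 2.57, 3.14, 3.14, 3.14, 3.14].

## Interface

Orientations are given as a rotation vector (axis times angle).
In Python, from workcell import bot, cams gives the robot as it stands.
- The arm moves only by the tool play_rows, never from a script. Its argument "motion" is a list of rows, each a list of 2 entries, a list of its own where there are three numbers: the shift along the world's x, y, z normalised to -1 to 1, where 1 is 400 mm, then the turn, a rotation vector about the world's x, y, z normalised to -1 to 1, where 1 is pi/4 rad. In form: [[[tx, ty, tz], [ax, ay, az]], ...]. A call has 1 to 10 rows; each row is the pose to reach, as a shift and turn from the pose commanded when the call began; what a row does not reach only later rows make up. A row lasts 1/8 s, in which the tool goes at most 62.5 mm and 10.7 degrees, less where a joint would pass 70% of its speed; a pose out of reach is approached as far as the arm can. A call with a number of a shift or a turn outside -1 to 1 is refused whole. A call with a gripper value outside its range is refused whole. "gripper" is the closure, from 0 (fully open) to 1 (shut), set as the call begins (left out, the last holds). The fingers move at their own pace and stop on an object; "squeeze" is the grip in N (left out, the last holds). Time passes only in rows, so rows that repeat a pose let the fingers close. It gives the time, the measured TCP pose, the force and the opening at its end, in the units of the state.
- bot.read_state(): the state, without advancing time (a new reading comes with each control period).
- cams.read_camera(name): name is "scene" or "top"; returns (picture, depth): 400x640x3 uint8, red, green, blue; 400x640 float32, m along the optical axis (not along the pixel's ray), 0 where there is no reading.
- cams.calibration(name): a dict with "mtx" (3x3 intrinsics, pixels), "k1" (the pictures are not rectified: a ray, as slopes to the right and down, at radius r is drawn at 1 + k1 r^2 times it, then the intrinsics apply), "R" (3x3) and "t" (3): a world point X has camera coordinates R X + t. Camera axes: x right, y down, z forward; pixel columns grow to the right and rows downward; lengths in m; the calibration is good to about 2 mm. A picture is of the moment at which its call begins. calibration takes no time and is no camera call.
- bot.finish_job(): hands the job in, once; it reports no verdict.
Trained networks look in the newest picture that a camera, given by its name, has taken for a name from the list of things; names that differ only in an ending like _2 or _b are one class to them, and where a whole thing is asked for, a point or a joint stands for the part that bears it (a point fixed in the world has none). Each returns a list of dicts, best first, with "conf" (0 to 1); they miss things now and then, are a little off and sometimes report something else, mostly with a low value. They report only what shows in the picture. A call takes as long as a camera call.
- cams.recognise(camera, label): "xyz" ([x, y, z] in m, in the coordinates of the camera as it stood for that picture, good to about 4 mm: the middle of the surface that is visible of it).
- cams.regions_of(camera, label): "mask" (400x640 bool, what is visible of it).
- cams.mark_of(camera, label): "xyz" ([x, y, z] in m, in the coordinates of the camera as it stood for that picture, good to about 4 mm: a listed point, or the origin of a listed thing).
The state is a dict: "time": time; "q": joint angles; "joint_vel": joint speeds; "joint_torque": joint torques, N m; "tool_pos": TCP position; "tcp_rot": TCP orientation; "wrist_force": force on the tool from outside, world axes, zero at the start; "torque": the same for the moment, N m; "width": opening from 0.0 (shut) to 1.0 (fully open).
Only numpy, scipy, OpenCV 4.12 (cv2) and the standard library are available. Lean on these libraries where they do the work, as an engineer would, in place of code of your own. Each camera call takes 0.05 s, during which the arm holds its last target.

## Working session

There is one attempt and no reset: what is moved stays moved. The work goes in short steps, Python scripts to look and compute and a tool call to move; the robot and the scene stay as the last step left them, time stands still between calls to the robot, and variables do not carry over. Pictures are saved under pics/ and viewed, and the job is handed in when it is done.

Besides the shell and the picture viewer there is one more tool, called after "Emit:" by a JSON object that holds its "name" and its "arguments", one argument or row to a line. play_rows: Moves the arm, as the interface text tells. Its arguments: {"type":"object","properties":{"motion":{"type":"array","items":{"type":"array"}},"gripper":{"type":"number"},"squeeze":{"type":"number"}},"required":["motion"]}

```bash
ls; mkdir -p pics
python3 - <<'E'
from workcell import bot,cams
import cv2
print(bot.read_state())
for n in("scene","top"):
    p,d=cams.read_camera(n); cv2.imwrite(f"pics/{n}0.png",p[:,:,::-1]); c=cams.calibration(n); print(n,c)
E
```

```text
pics
{'time': 0.0, 'q': array([-1.17093589e+00,  2.64732860e-01,  1.60543829e+00, -2.10495074e-05,
        1.27373089e+00, -3.68952125e-02]), 'joint_vel': array([ 0.00146382, -0.00079754,  0.00029788, -0.00025442, -0.00089476,
       -0.00203247]), 'joint_torque': array([ 1.12318616e-03, -5.15109122e+01, -3.67311609e+01,  6.59872327e-06,
        1.30078092e-02,  9.40837594e-06]), 'tool_pos': array([ 0.28521943, -0.61092532,  0.22994102]), 'tcp_rot': array([-1.38340653,  0.88315558, -0.88001682]), 'wrist_force': array([-0.28686469,  0.64148957,  0.24219617]), 'torque': array([0.04263349, 0.01079177, 0.00230088]), 'width': 1.0001956186514473}
scene {'mtx': array([[465.83226756,   0.        , 315.69638084],
       [  0.        , 465.83226756, 201.6857051 ],
       [  0.        ,   0.        ,   1.        ]]), 'k1': -0.042693863026387974, 'R': array([[ 0.8391839 , -0.5433177 ,  0.0240054 ],
       [-0.21297917, -0.36893149, -0.90472616],
       [ 0.50041008,  0.75411898, -0.42531672]]), 't': array([-0.50771042,  0.19553086,  1.68089686])}
top {'mtx': array([[451.5933222 ,   0.        , 319.50444572],
       [  0.        , 451.5933222 , 194.0856497 ],
       [  0.        ,   0.        ,   1.        ]]), 'k1': -0.004890467251377813, 'R': array([[ 0.02047171, -0.9997796 ,  0.00465408],
       [-0.99671909, -0.0207732 , -0.07822745],
       [ 0.07830689, -0.00303736, -0.99692467]]), 't': array([-0.08334373,  0.54414812,  1.44525317])}
```

View pics/scene0.png

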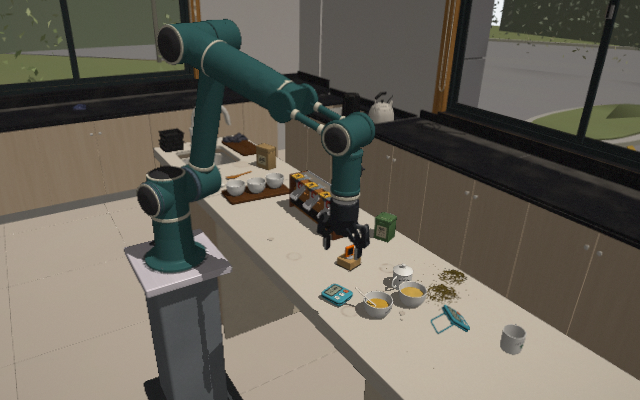

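View pics/top0.png

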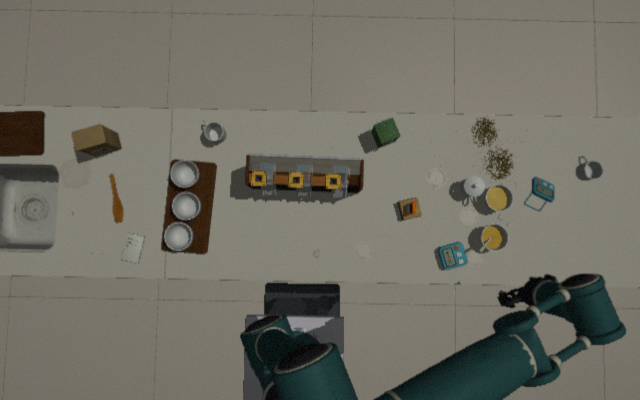

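```bash
cat > h.py <<'E'
from workcell import bot,cams
import numpy as np,cv2
from scipy.spatial.transform import Rotation as Ro
C={n:cams.calibration(n) for n in("scene","top")}
def w(n,p): c=C[n]; return c["R"].T@(np.asarray(p)-c["t"])
def pix(n,X):
    c=C[n]; v=c["R"]@np.asarray(X)+c["t"]; s=v[:2]/v[2]; s=s*(1+c["k1"]*(s@s)); return c["mtx"][:2,:2]@s+c["mtx"][:2,2]
def cloud(n,d):
    c=C[n]; h,wd=d.shape; u,v=np.meshgrid(np.arange(wd),np.arange(h))
    D=cv2.undistortPoints(np.stack([u,v],-1).reshape(-1,1,2).astype(np.float64),c["mtx"],np.array([c["k1"],0,0,0])).reshape(h,wd,2)
    P=np.concatenate([D*d[...,None],d[...,None]],-1)
    return (P-c["t"])@c["R"]
E
python3 - <<'E'
from h import *
np.set_printoptions(precision=4,suppress=True)
for n in("top","scene"):
    cams.read_camera(n)
    for l in("dispenser","key","stand_hole","mouth0","mouth1","mouth2","bowl_a","board","tea_green","tea_amber","tea_dark","caddy","cup","timer","spot0","spot1","spot2"):
        print(n,l,[(round(r["conf"],2),w(n,r["xyz"]).round(4)) for r in cams.mark_of(n,l)][:4])
print(bot.read_state()["time"])
E
```

```text
top dispenser [(0.57, array([ 0.6105, -0.0233, -0.0041]))]
top key [(0.59, array([ 0.5071, -0.3626,  0.0282]))]
top stand_hole [(0.79, array([ 0.5099, -0.3648,  0.026 ])), (0.21, array([0.5007, 0.3458, 0.0077]))]
top mouth0 [(0.86, array([ 0.5748, -0.1087,  0.1615])), (0.82, array([0.5804, 0.1127, 0.1621])), (0.61, array([0.574 , 0.0002, 0.1615]))]
top mouth1 [(0.86, array([ 0.5748, -0.1087,  0.1615])), (0.82, array([0.5804, 0.1127, 0.1621])), (0.61, array([0.574 , 0.0002, 0.1615]))]
top mouth2 [(0.86, array([ 0.5748, -0.1087,  0.1615])), (0.82, array([0.5804, 0.1127, 0.1621])), (0.61, array([0.574 , 0.0002, 0.1615]))]
top bowl_a [(0.81, array([0.6005, 0.358 , 0.0147])), (0.63, array([0.4991, 0.3475, 0.0096])), (0.59, array([0.399 , 0.3669, 0.0169]))]
top board [(0.76, array([0.4986, 0.356 , 0.0003]))]
top tea_green [(0.52, array([ 0.5053, -0.361 ,  0.0292]))]
top tea_amber []
top tea_dark [(0.3, array([ 0.5047, -0.3636,  0.0294]))]
top caddy []
top cup [(0.82, array([0.7462, 0.2817, 0.0005]))]
top timer [(0.57, array([ 0.3618, -0.521 , -0.011 ]))]
top spot0 []
top spot1 []
top spot2
[... 713 characters left out ...]
.402 , 0.3673, 0.0168]))]
scene board [(0.7, array([ 0.5008,  0.3523, -0.0013])), (0.54, array([ 0.5073, -0.3673,  0.0264])), (0.43, array([0.5786, 0.1106, 0.1588])), (0.27, array([ 0.6101, -0.0241, -0.0021]))]
scene tea_green []
scene tea_amber []
scene tea_dark []
scene caddy [(0.57, array([ 0.7453, -0.2774, -0.0023]))]
scene cup []
scene timer [(0.86, array([ 0.3556, -0.5246, -0.007 ]))]
scene spot0 [(0.71, array([ 0.5029, -0.0188,  0.0018])), (0.63, array([ 0.5082,  0.0901, -0.0014]))]
scene spot1 [(0.71, array([ 0.5029, -0.0188,  0.0018])), (0.63, array([ 0.5082,  0.0901, -0.0014]))]
scene spot2 [(0.71, array([ 0.5029, -0.0188,  0.0018])), (0.63, array([ 0.5082,  0.0901, -0.0014]))]
1.9
```

Run:
```python
from h import *
np.set_printoptions(precision=4,suppress=True)
a,da=cams.read_camera("top"); b,db=cams.read_camera("scene")
np.savez("f0.npz",a=a,da=da,b=b,db=db)
A=cv2.resize(a[145:210,235:375],None,fx=5.5,fy=5.5,interpolation=cv2.INTER_CUBIC)
B=cv2.resize(b[160:240,280:350],None,fx=7,fy=7,interpolation=cv2.INTER_CUBIC)
cv2.imwrite("pics/A1.png",np.clip(A[:,:,::-1]*1.5,0,255)); cv2.imwrite("pics/B1.png",np.clip(B[:,:,::-1]*1.3,0,255))
K=cv2.resize(a[190:230,385:435],None,fx=10,fy=10,interpolation=cv2.INTER_CUBIC);cv2.imwrite("pics/K1.png",np.clip(K[:,:,::-1]*1.5,0,255))
for l in("bowl_a","mouth0","key","stand_hole"):
  for n in("top","scene"):
    for r in cams.regions_of(n,l):
        m=r["mask"]; P=cloud(n,da if n=="top" else db)[m]; P=P[np.isfinite(P).all(1)]
        zt=np.percentile(P[:,2],95)
        T=P[P[:,2]>zt-.006]
        print(l,n,round(r["conf"],2),m.sum(),"zt",zt,"ctr-top",(T.min(0)+T.max(0))/2,"span",T.max(0)-T.min(0),"minrect",cv2.minAreaRect((T[:,:2]*1000).astype(np.float32)))
```

```text
bowl_a top 0.93 600 zt 0.06531141601164722 ctr-top [0.5362 0.1677 0.7715] span [0.2106 0.4706 1.4244] minrect ((540.8633422851562, 159.9104766845703), (498.58575439453125, 82.9815444946289), 73.65559387207031)
bowl_a top 0.8 631 zt 0.06663540645845412 ctr-top [0.4842 0.1621 0.7723] span [0.1065 0.4595 1.423 ] minrect ((485.64599609375, 160.74005126953125), (462.1697082519531, 83.69292449951172), 86.78255462646484)
bowl_a top 0.61 680 zt 0.06552473622220668 ctr-top [0.4003 0.1723 0.7717] span [0.0844 0.48   1.4241] minrect ((404.6523132324219, 172.16552734375), (84.08990478515625, 480.6416931152344), 1.2718403339385986)
bowl_a top 0.4 4318 zt 0.16184830130573075 ctr-top [ 0.5405 -0.0248  0.8198] span [0.2192 0.3486 1.3279] minrect ((539.5421142578125, -23.548965454101562), (348.39373779296875, 215.28627014160156), 88.73062133789062)
bowl_a scene 0.71 212 zt 0.06632231305804458 ctr-top [ 0.0816 -0.5387  0.4822] span [0.9101 1.8652 0.8436] minrect ((75.31875610351562, -543.4075927734375), (2061.35986328125, 73.62224578857422), 64.66352081298828)
bowl_a scene 0.6 234 zt 0.066291284133264
[... 1753 characters left out ...]
pan [0.108  0.3329 1.4547] minrect ((468.56011962890625, -231.90591430664062), (59.158390045166016, 336.8113708496094), 15.17120361328125)
stand_hole scene 0.72 226 zt 0.03280559772090971 ctr-top [ 0.0671 -0.9033  0.4657] span [0.8811 1.1361 0.8766] minrect ((79.96865844726562, -916.0183715820312), (1432.5181884765625, 59.652095794677734), 53.15241622924805)
stand_hole scene 0.65 1772 zt 0.16225483778736854 ctr-top [ 0.1374 -0.6617  0.5301] span [1.0217 1.6193 0.7477] minrect ((175.77392578125, -686.0394897460938), (1909.5435791015625, 163.48951721191406), 59.925148010253906)[ WARN:0@4.440] global loadsave.cpp:1063 imwrite_ Unsupported depth image for selected encoder is fallbacked to CV_8U.
```

View pics/A1.png

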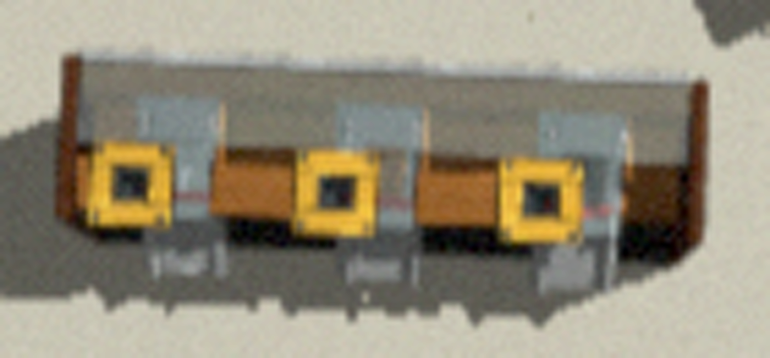

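View pics/B1.png

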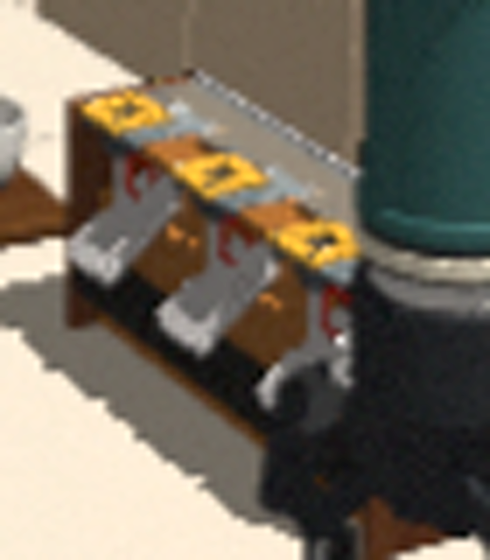

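View pics/K1.png

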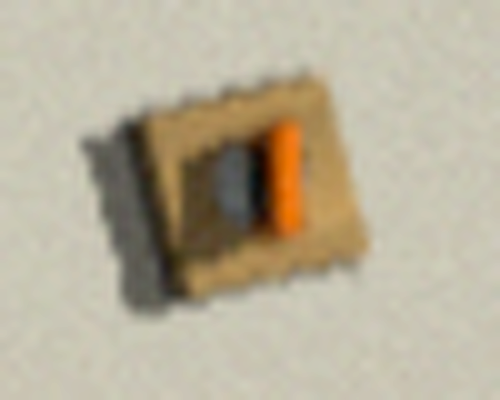

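Run:
```python
from h import *
np.set_printoptions(precision=4,suppress=True)
f=np.load("f0.npz")
for n,i,d in(("top","a","da"),("scene","b","db")):
    d=f[d]; P=cloud(n,d); ok=d>0; z=P[...,2]
    def box(x0,x1,y0,y1,z0,z1): return ok&(P[...,0]>x0)&(P[...,0]<x1)&(P[...,1]>y0)&(P[...,1]<y1)&(z>z0)&(z<z1)
    for c in((.6,.358),(.499,.348),(.40,.367)):
        m=box(c[0]-.049,c[0]+.049,c[1]-.06,c[1]+.06,.058,.075); Q=P[m]
        r=cv2.minEnclosingCircle((Q[:,:2]*1000).astype(np.float32)); print(n,"bowl",r,len(Q),np.percentile(Q[:,2],[50,95]))
    for y in(.111,.001,-.111):
        m=box(.53,.63,y-.04,y+.04,.1575,.170); Q=P[m]; print(n,"cover",(Q.min(0)+Q.max(0))/2,np.ptp(Q,0),len(Q),cv2.minAreaRect((Q[:,:2]*1000).astype(np.float32)),np.median(Q[:,2]))
    m=box(.4,.75,-.25,.25,.12,.158); Q=P[m];print("disp",cv2.minAreaRect((Q[:,:2]*1000).astype(np.float32)))
    m=box(.45,.56,-.42,-.31,.02,.033); Q=P[m];print("stand",cv2.minAreaRect((Q[:,:2]*1000).astype(np.float32)),np.median(Q[:,2]))
    m=box(.45,.56,-.42,-.31,.055,.1); Q=P[m];print("key",cv2.minAreaRect((Q[:,:2]*1000).astype(np.float32)),Q.mean(0),Q[:,2].max())
```

```text
top bowl ((597.3635864257812, 358.13250732421875), 45.005245208740234) 129 [0.0633 0.0685]
top bowl ((494.923828125, 348.20758056640625), 45.22119903564453) 122 [0.0645 0.0693]
top bowl ((400.7528991699219, 368.5052185058594), 44.257774353027344) 120 [0.0635 0.0696]
top cover [0.5921 0.1109 0.162 ] [0.0746 0.0772 0.009 ] 225 ((592.537109375, 110.34841918945312), (77.54541015625, 73.22732543945312), 84.92381286621094) 0.15969338395745913
top cover [0.5916 0.0011 0.162 ] [0.0758 0.0796 0.009 ] 233 ((591.387451171875, 0.418365478515625), (74.82115936279297, 79.68291473388672), 1.2126209735870361) 0.1595601401848922
top cover [ 0.5896 -0.1103  0.1614] [0.0775 0.078  0.0077] 224 ((589.320068359375, -110.4130859375), (77.40579223632812, 76.8613510131836), 1.100062608718872) 0.1594676474561306
disp ((600.382080078125, -24.454498291015625), (350.57904052734375, 94.86418914794922), 88.8183822631836)
stand ((504.7401428222656, -365.6388244628906), (59.36395263671875, 61.3309326171875), 15.774709701538086) 0.029192939355627393
key ((504.28497314453125, -364.06475830078125), (32.099159240722656,
[... 591 characters left out ...]
08 ] 74 ((590.4583129882812, 2.0752105712890625), (76.2017593383789, 78.15339660644531), 2.281167507171631) 0.16007963535371145
scene cover [ 0.5759 -0.1108  0.1608] [0.0549 0.0731 0.0065] 63 ((569.1297607421875, -107.63574981689453), (81.82488250732422, 45.33811569213867), 61.091243743896484) 0.15985736559574262
disp ((600.9025268554688, -0.8055419921875), (310.5899658203125, 94.43489074707031), 89.58013916015625)
stand ((502.6569519042969, -367.1197204589844), (62.97349548339844, 66.80850219726562), 17.98477554321289) 0.029292199298718884
key ((504.5772705078125, -369.80780029296875), (43.15955352783203, 15.076004981994629), 1.9158523082733154) [ 0.5023 -0.3696  0.0684] 0.08004556945786369
```

```bash
cat >> h.py <<'E'
def pose(): 
    s=bot.read_state(); return s["tool_pos"],Ro.from_rotvec(s["tcp_rot"]),s
def Rd(yaw):  # tool down, tool x at world angle yaw
    x=np.array([np.cos(yaw),np.sin(yaw),0]); y=np.array([0,0,-1.]); return Ro.from_matrix(np.stack([x,y,np.cross(x,y)],1))
def to(p,yaw):
    p0,R0,s=pose(); d=(np.asarray(p)-p0)/.4; t=(Rd(yaw)*R0.inv()).as_rotvec()/(np.pi/4); return d.round(4),t.round(4)
def yawnow():
    p,R,s=pose(); x=R.as_matrix()[:,0]; return np.arctan2(x[1],x[0]),R.as_matrix()[:,1]
E
python3 - <<'E'
from h import *
np.set_printoptions(precision=4,suppress=True)
print(yawnow()); 
for y in (0,np.pi): print(to([.42,.32,.25],y))
f=np.load("f0.npz"); a=f["a"].astype(int); d=f["da"]
P=cloud("top",d)
ye=(a[...,0]>110)&(a[...,1]>80)&(a[...,2]<70)&(np.abs(P[...,2]-.16)<.008)
n,lab,st,ce=cv2.connectedComponentsWithStats(ye.astype(np.uint8))
c=C["top"]
for i in range(1,n):
    if st[i,4]>50:
        u=np.array([st[i,0]+st[i,2]/2-.5,st[i,1]+st[i,3]/2-.5])
        D=cv2.undistortPoints(np.array([[u],[ce[i]]]),c["mtx"],np.array([c["k1"],0,0,0])).reshape(2,2)
        o=-c["R"].T@c["t"]
        for s in D:
            r=c["R"].T@np.array([*s,1]); print(st[i],o+r*(.16-o[2])/r[2])
orr=(a[...,0]>120)&(a[...,1]<110)&(a[...,2]<70)&(np.abs(P[...,0]-.5)<.05)&(np.abs(P[...,1]+.365)<.05)
v,u=np.nonzero(orr);print(len(u)); print(cv2.minAreaRect(np.stack([u,v],1).astype(np.float32)),P[orr].mean(0),P[orr].min(0),P[orr].max(0))
E
```

```text
(np.float64(-1.1339962977212275), array([-0.,  0., -1.]))
(array([0.3362, 2.329 , 0.0468]), array([-0.    , -0.0001,  1.4438]))
(array([0.3362, 2.329 , 0.0468]), array([-0.0001,  0.    , -2.5562]))
[251 171  15  15 145] [0.5786 0.1105 0.16  ]
[251 171  15  15 145] [0.5776 0.1103 0.16  ]
[289 172  15  16 152] [ 0.5765 -0.0015  0.16  ]
[289 172  15  16 152] [ 0.5771 -0.0004  0.16  ]
[326 174  15  15 154] [ 0.5744 -0.1106  0.16  ]
[326 174  15  15 154] [ 0.5741 -0.1098  0.16  ]
52
((416.0, 207.5), (11.0, 6.0), 90.0) [ 0.5034 -0.3785  0.0479] [ 0.4884 -0.3952  0.0217] [ 0.5259 -0.3639  0.0805]
```

Emit:
{"name": "play_rows", "arguments": {
  "motion": [
    [[0.41,0.95,0.17],[0,0,0.8]],
    [[0.41,0.95,0.17],[0,0,0.8]],
    [[0.41,0.95,0.17],[0,0,0.8]],
    [[0.41,0.95,0.17],[0,0,0.8]],
    [[0.41,0.95,0.17],[0,0,0.8]],
    [[0.41,0.95,0.17],[0,0,0.8]],
    [[0.41,0.95,0.17],[0,0,0.8]],
    [[0.41,0.95,0.17],[0,0,0.8]]
  ],
  "gripper": 0.35
}}

```text
time: 3.4
tool_pos: [0.4509, -0.2292, 0.3005]
tcp_rot: [-1.535, 0.391, -0.395]
wrist_force: [-0.0, -1.2, 0.1]
width: 0.65
```

Emit:
{"name": "play_rows", "arguments": {
  "motion": [
    [[0,0.95,0],[0,0,0.6438]],
    [[0,0.95,0],[0,0,0.6438]],
    [[0,0.95,0],[0,0,0.6438]],
    [[0,0.95,0],[0,0,0.6438]],
    [[0,0.95,0],[0,0,0.6438]],
    [[0,0.95,0],[0,0,0.6438]],
    [[0,0.95,0],[0,0,0.6438]]
  ]
}}

```text
time: 4.28
tool_pos: [0.4493, 0.1511, 0.299]
tcp_rot: [-1.57, -0.004, 0.004]
wrist_force: [-0.9, -1.5, -0.1]
width: 0.647
```

Run:
```python
from h import *
np.set_printoptions(precision=4,suppress=True)
p,R,s=pose();print(p,yawnow(),s["time"],s["width"],s["wrist_force"])
print(to([.3595,.368,.12],0))
a,da=cams.read_camera("top"); b,db=cams.read_camera("scene")
np.savez("f1.npz",a=a,da=da,b=b,db=db)
A=cv2.resize(a[145:210,235:375],None,fx=5.5,fy=5.5,interpolation=cv2.INTER_CUBIC)
B=cv2.resize(b[160:250,280:370],None,fx=6.5,fy=6.5,interpolation=cv2.INTER_CUBIC)
cv2.imwrite("pics/A2.png",np.clip(A[:,:,::-1]*1.8,0,255).astype(np.uint8)); cv2.imwrite("pics/B2.png",np.clip(B[:,:,::-1]*1.5,0,255).astype(np.uint8))
for l in("tea_green","tea_amber","tea_dark"):
  for n in("top","scene"): print(l,n,[(round(r["conf"],2),w(n,r["xyz"]).round(4)) for r in cams.recognise(n,l)][:4])
```

```text
[0.4493 0.1511 0.299 ] (np.float64(0.005067123054006365), array([-0.0004,  0.0004, -1.    ])) 4.275 0.6468069915745087 [-0.9176 -1.5442 -0.0686]
(array([-0.2245,  0.5423, -0.4476]), array([-0.0006, -0.0005, -0.0065]))
tea_green top [(0.58, array([0.5797, 0.0014, 0.1475]))]
tea_green scene []
tea_amber top []
tea_amber scene []
tea_dark top []
tea_dark scene []
```

View pics/A2.png

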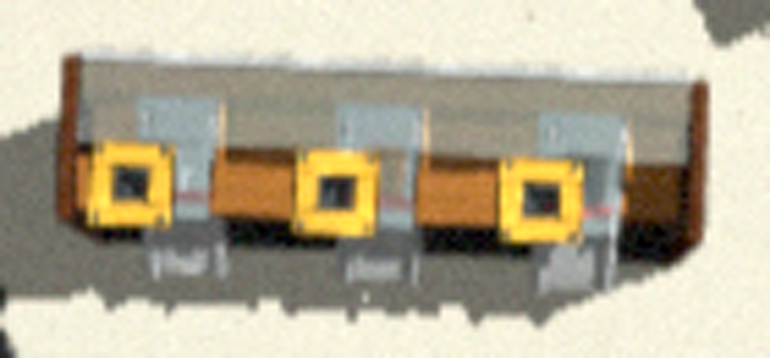

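View pics/B2.png

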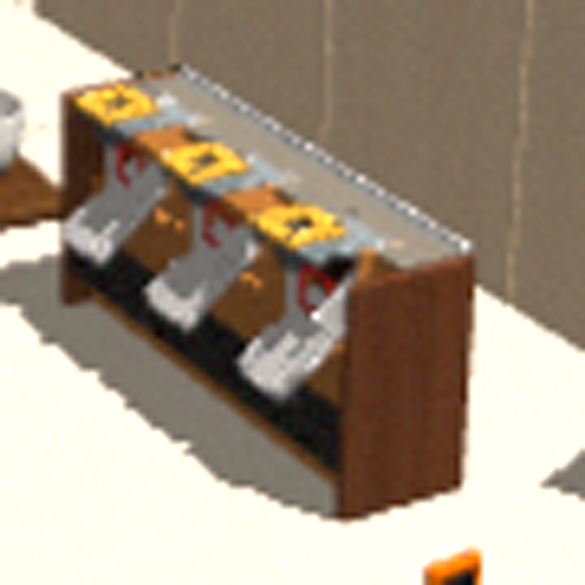

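Run:
```python
from h import *
np.set_printoptions(precision=3,suppress=True,linewidth=200)
f=np.load("f0.npz");g=np.load("f1.npz")
th=-.018;O=np.array([.610,-.0243,0]);Rz=Ro.from_euler("z",th).as_matrix()
# rows of dispenser x, for lanes, avg color at z guess
da=(f["da"]+g["da"])/2; P=cloud("top",da)
L=(P-O)@Rz
a=(f["a"].astype(float)+g["a"])/2
for i,yl in enumerate((.11,0,-.11)):
    print("lane",i)
    for x in range(-80,60,8):
        m=(np.abs(L[...,1]-yl+.002)<.009)&(np.abs(L[...,0]*1000-x)<4)&(L[...,2]>.02)
        if m.any(): print(x,m.sum(),a[m].mean(0).round(),L[m][:,2].mean())
A=cv2.resize(g["a"][160:200,245:345],None,fx=8,fy=8,interpolation=cv2.INTER_NEAREST);cv2.imwrite("pics/A3.png",np.clip(A[:,:,::-1]*1.8,0,255).astype(np.uint8))
B=cv2.resize(g["b"][175:225,285:340],None,fx=12,fy=12,interpolation=cv2.INTER_NEAREST);cv2.imwrite("pics/B3.png",np.clip(B[:,:,::-1]*1.6,0,255).astype(np.uint8))
```

```text
lane 0
-80 1 [134. 130. 120.] 0.7416417381817043
-72 12 [87. 89. 87.] 0.0711212717111548
-64 18 [76. 78. 77.] 0.07841263805509555
-56 23 [61. 60. 54.] 0.1274022426539067
-48 27 [83. 81. 65.] 0.15442521573933465
-40 16 [102.  84.  58.] 0.1526601112020981
-32 20 [103.  97.  78.] 0.18237105038855073
-24 20 [105.  99.  76.] 0.1857718504248028
-16 14 [92. 90. 75.] 0.15734051991262984
-8 18 [84. 89. 86.] 0.15542684144794736
0 16 [86. 93. 94.] 0.15543658422024476
8 14 [86. 93. 94.] 0.15480649564868237
16 17 [83. 85. 80.] 0.15527348942815938
24 18 [84. 80. 71.] 0.15586065230071572
32 19 [102. 102.  98.] 0.1584835718556638
lane 1
-72 12 [83. 85. 83.] 0.07293338563569632
-64 16 [72. 74. 73.] 0.0791338561611312
-56 18 [65. 62. 51.] 0.10187843582182764
-48 29 [80. 78. 67.] 0.14930933797990822
-40 17 [97. 84. 65.] 0.14578030791930083
-32 18 [97. 80. 52.] 0.1534891567404838
-24 16 [99. 86. 60.] 0.19351282287644686
-16 17 [87. 76. 55.] 0.15678088170847784
-8 18 [84. 84. 79.] 0.15576339038096726
0 12 [87. 95. 95.] 0.1550871494956644
8 18 [87. 95. 95.] 0.15600141064774453
16 16 [84. 85. 79.] 0.1556594149061889
24 16 [85. 82. 73.] 0.15461827967931685
32 18 [87. 87. 82.] 0.15821783708865875
lane 2
-72 15 [83. 84. 81.] 0.07247721418333984
-64 15 [90. 92. 91.] 0.07780795874204278
-56 20 [89. 89. 84.] 0.12927017728645596
-48 25 [89. 86. 74.] 0.16433521390915462
-40 13 [116.  89.  63.] 0.1574244825030212
-32 16 [83. 75. 62.] 0.22997786994176658
-24 18 [86. 79. 55.] 0.15646441867414979
-16 12 [82. 77. 56.] 0.156701893961682
-8 17 [71. 76. 73.] 0.15553472757559247
0 18 [88. 96. 95.] 0.15589351572231794
8 13 [88. 96. 94.] 0.15516188295499853
16 19 [86. 87. 81.] 0.15571401868067644
24 18 [85. 83. 73.] 0.15553391852527176
32 17 [103. 104.  99.] 0.15882373331686866
```

View pics/A3.png

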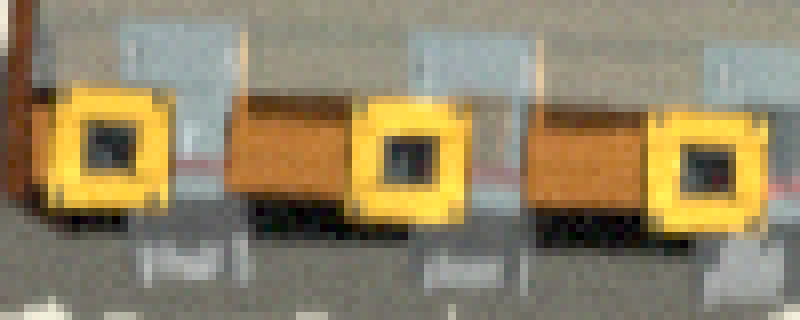

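View pics/B3.png

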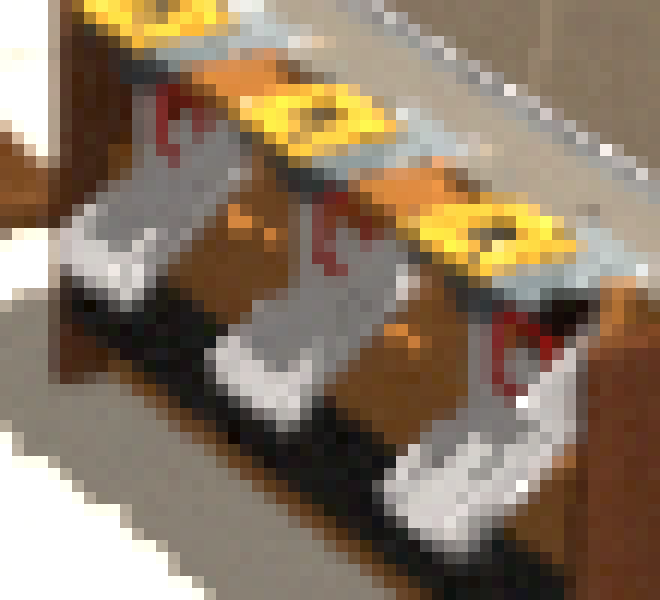

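Run:
```python
from h import *
f=np.load("f0.npz");g=np.load("f1.npz")
th=-.018;O=np.array([.610,-.0243,0]);Rz=Ro.from_euler("z",th).as_matrix()
a=(f["a"].astype(float)+g["a"])/2
for z in (.155,):
  for yl in(.11,0,-.11):
    print("lane",yl)
    for x in range(-56,40,6):
        row=[]
        for dy in(-10,-6,-2,2,6):
            u=pix("top",O+Rz@np.array([x/1000,yl+dy/1000,z])).astype(np.float32)
            row.append(cv2.getRectSubPix(a.astype(np.float32).copy(),(1,1),(float(u[0]),float(u[1])))[0,0].round().astype(int).tolist())
        print(x,row)
A=cv2.resize(g["a"][150:215,245:355],None,fx=7,fy=7,interpolation=cv2.INTER_CUBIC)
hsv=cv2.cvtColor(A,cv2.COLOR_RGB2HSV); hsv[...,1]=np.clip(hsv[...,1].astype(int)*2,0,255); hsv[...,2]=np.clip(hsv[...,2].astype(int)*2,0,255)
cv2.imwrite("pics/A4.png",cv2.cvtColor(hsv,cv2.COLOR_HSV2BGR))
```

```text
lane 0.11
-56 [[51, 53, 52], [53, 54, 54], [52, 53, 53], [71, 64, 48], [75, 64, 43]]
-50 [[73, 78, 77], [75, 80, 79], [72, 77, 75], [107, 95, 52], [109, 91, 47]]
-44 [[85, 89, 89], [84, 90, 89], [83, 87, 85], [100, 83, 47], [138, 107, 39]]
-38 [[85, 69, 69], [84, 69, 69], [84, 68, 68], [97, 72, 32], [151, 116, 39]]
-32 [[88, 97, 95], [97, 104, 105], [92, 97, 97], [94, 77, 44], [148, 114, 39]]
-26 [[91, 99, 98], [102, 110, 110], [94, 100, 99], [92, 76, 44], [144, 112, 38]]
-20 [[86, 94, 95], [85, 93, 94], [87, 95, 93], [86, 73, 43], [130, 102, 36]]
-14 [[86, 94, 95], [85, 93, 92], [89, 95, 92], [102, 86, 55], [86, 74, 46]]
-8 [[82, 89, 90], [81, 88, 88], [83, 91, 89], [81, 87, 85], [81, 86, 81]]
-2 [[87, 95, 95], [86, 93, 93], [85, 92, 92], [85, 93, 93], [87, 94, 94]]
4 [[85, 93, 93], [87, 94, 94], [87, 94, 94], [86, 93, 94], [85, 93, 92]]
10 [[86, 93, 94], [86, 93, 93], [86, 93, 93], [87, 93, 94], [87, 93, 95]]
16 [[84, 83, 80], [81, 83, 77], [83, 85, 78], [84, 85, 79], [83, 83, 79]]
22 [[83, 81, 71], [84, 80, 72], [86, 82, 72], [85, 79, 72], [84, 80, 71]]
28 [[82, 78, 71], [83, 79, 
[... 1888 characters left out ...]
9], [140, 110, 44]]
-14 [[67, 71, 71], [58, 64, 61], [58, 60, 57], [90, 80, 49], [89, 76, 47]]
-8 [[76, 82, 83], [71, 80, 78], [71, 76, 75], [70, 74, 71], [72, 77, 72]]
-2 [[89, 97, 96], [90, 97, 96], [88, 97, 96], [88, 96, 95], [86, 94, 94]]
4 [[88, 97, 93], [88, 96, 94], [88, 95, 95], [87, 95, 94], [87, 95, 94]]
10 [[89, 96, 94], [89, 96, 94], [89, 98, 96], [87, 95, 94], [87, 95, 94]]
16 [[87, 88, 80], [86, 87, 79], [86, 87, 80], [84, 85, 78], [85, 86, 78]]
22 [[87, 84, 75], [85, 83, 73], [85, 83, 73], [85, 84, 72], [86, 83, 72]]
28 [[85, 83, 73], [84, 83, 72], [84, 82, 73], [83, 81, 72], [84, 82, 73]]
34 [[106, 109, 107], [107, 109, 106], [110, 112, 109], [110, 111, 110], [108, 110, 107]]
```

View pics/A4.png

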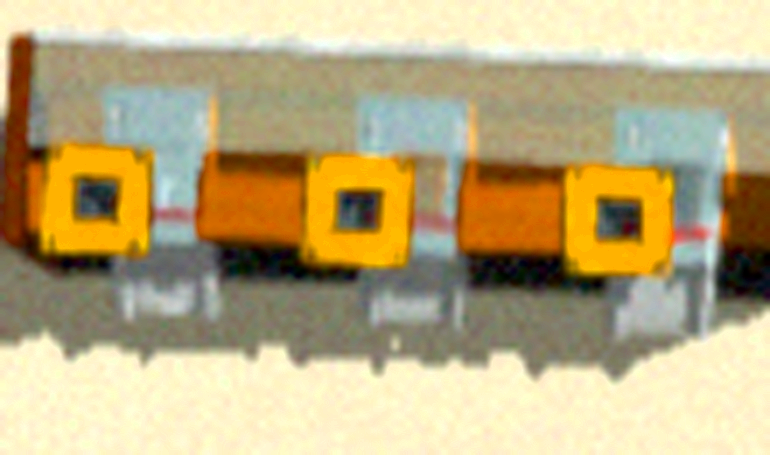

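Emit:
{"name": "play_rows", "arguments": {
  "motion": [
    [[-0.225,0.542,-0.4],[0,0,-0.006]],
    [[-0.225,0.542,-0.4],[0,0,-0.006]],
    [[-0.225,0.542,-0.4],[0,0,-0.006]],
    [[-0.225,0.542,-0.4],[0,0,-0.006]],
    [[-0.225,0.542,-0.4],[0,0,-0.006]],
    [[-0.225,0.542,-0.52],[0,0,-0.006]],
    [[-0.225,0.542,-0.6],[0,0,-0.006]],
    [[-0.225,0.542,-0.64],[0,0,-0.006]],
    [[-0.225,0.542,-0.64],[0,0,-0.006]]
  ]
}}

```text
time: 5.8
tool_pos: [0.3594, 0.3642, 0.0425]
tcp_rot: [-1.572, 0.006, -0.003]
wrist_force: [0.9, 0.8, -1.2]
width: 0.65
```

Emit:
{"name": "play_rows", "arguments": {
  "motion": [
    [[0,0,0],[0,0,0]],
    [[0,0,0],[0,0,0]],
    [[0,0,0],[0,0,0]],
    [[0,0,0],[0,0,0]]
  ],
  "gripper": 1,
  "squeeze": 30
}}

```text
time: 6.3
tool_pos: [0.3617, 0.3667, 0.0458]
tcp_rot: [-1.568, -0.0, -0.007]
wrist_force: [1.0, -1.4, 5.5]
width: 0.127
```

Emit:
{"name": "play_rows", "arguments": {
  "motion": [
    [[0,0,0.02],[0,0,0]],
    [[0,0,0.05],[0,0,0]],
    [[0,0,0.1],[0,0,0]],
    [[0,0,0.1],[0,0,0]]
  ]
}}

```text
time: 6.8
tool_pos: [0.3603, 0.3661, 0.0851]
tcp_rot: [-1.568, 0.002, -0.005]
wrist_force: [-0.2, 0.3, -0.6]
width: 0.106
```

Run:
```python
from h import *
np.set_printoptions(precision=4,suppress=True)
p,R,s=pose();print(p,s["width"],s["wrist_force"])
a,da=cams.read_camera("top"); b,db=cams.read_camera("scene")
A=cv2.resize(a[140:270,130:270],None,fx=4,fy=4);B=cv2.resize(b[140:230,200:300],None,fx=5.5,fy=5.5)
cv2.imwrite("pics/A5.png",np.clip(A[:,:,::-1]*1.5,0,255).astype(np.uint8)); cv2.imwrite("pics/B5.png",np.clip(B[:,:,::-1]*1.3,0,255).astype(np.uint8))
```

```text
[0.3603 0.3661 0.0851] 0.10594152291102173 [-0.1506  0.3092 -0.6461]
```

View pics/A5.png

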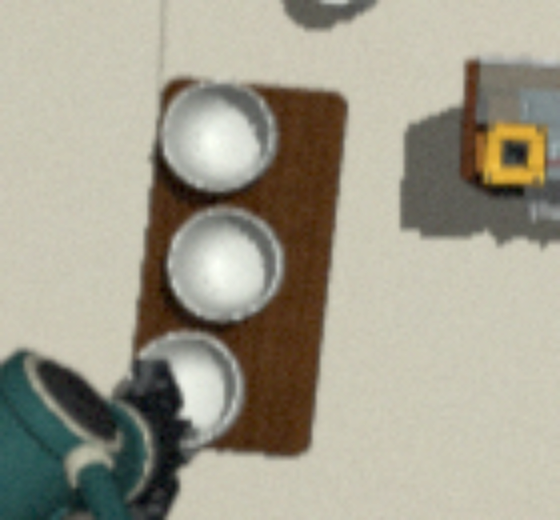

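View pics/B5.png

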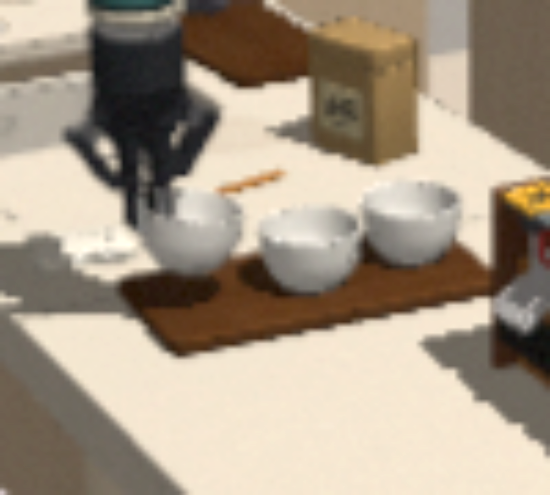

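Emit:
{"name": "play_rows", "arguments": {
  "motion": [
    [[0,0,0.12],[0,0,0]],
    [[0,-0.1,0.15],[0,0,0]],
    [[0.05,-0.25,0.15],[0,0,0]],
    [[0.1,-0.4,0.15],[0,0,0]],
    [[0.11,-0.55,0.15],[0,0,0]],
    [[0.11,-0.7,0.15],[0,0,0]],
    [[0.11,-0.85,0.15],[0,0,0]],
    [[0.11,-1,0.1],[0,0,0]],
    [[0.11,-1,0.08],[0,0,0]]
  ]
}}

```text
time: 8.02
tool_pos: [0.4017, -0.0383, 0.1135]
tcp_rot: [-1.571, 0.012, -0.007]
wrist_force: [-0.5, 0.1, -1.0]
width: 0.098
```

Run:
```python
from h import *
np.set_printoptions(precision=4,suppress=True)
p,R,s=pose();print(p,s["width"],s["wrist_force"],s["time"])
print(to([.41,-.1345,.055],0),to([.4595,-.1345,.031],0))
```

```text
[ 0.4017 -0.0383  0.1135] 0.09828788779759576 [-0.4663  0.1348 -1.0242] 8.025
(array([ 0.0206, -0.2406, -0.1462]), array([ 0.0005, -0.004 ,  0.0155])) (array([ 0.1444, -0.2406, -0.2062]), array([ 0.0005, -0.004 ,  0.0155]))
```

Emit:
{"name": "play_rows", "arguments": {
  "motion": [
    [[0.01,-0.15,-0.05],[0,0,0]],
    [[0.01,-0.24,-0.15],[0,0,0]],
    [[0.01,-0.24,-0.195],[0,0,0]],
    [[0.01,-0.24,-0.195],[0,0,0]],
    [[0.08,-0.24,-0.195],[0,0,0]],
    [[0.144,-0.24,-0.195],[0,0,0]],
    [[0.144,-0.24,-0.2],[0,0,0]],
    [[0.144,-0.24,-0.205],[0,0,0]],
    [[0.144,-0.24,-0.207],[0,0,0]]
  ]
}}

```text
time: 9.15
tool_pos: [0.4629, -0.13, 0.0344]
tcp_rot: [-1.571, 0.001, -0.004]
wrist_force: [-6.7, -0.4, 18.9]
width: 0.104
```

```bash
cat >> h.py <<'E'
def rims(show=None):
    a,d=cams.read_camera("top"); P=cloud("top",d); out=[]
    for r in cams.regions_of("top","bowl_a"):
        m=r["mask"]&(d>0); m=cv2.dilate(m.astype(np.uint8),np.ones((3,3)))>0; m&=d>0
        Q=P[m]; Q=Q[Q[:,2]<.13]
        if len(Q)<100: continue
        zt=np.percentile(Q[:,2],97); T=Q[Q[:,2]>zt-.010]
        c,rad=cv2.minEnclosingCircle((T[:,:2]*1000).astype(np.float32)); out.append((round(r["conf"],2),np.round(c,1),round(rad,1),round(zt,4)))
    mk=[(round(r["conf"],2),w("top",r["xyz"]).round(4)) for r in cams.mark_of("top","bowl_a")]
    return a,d,out,mk
E
python3 - <<'E'
from h import *
np.set_printoptions(precision=4,suppress=True)
p,R,s=pose();print(p,s["width"],s["wrist_force"],s["time"])
a,d,o,m=rims();print(*o,*m,sep="\n")
b,_=cams.read_camera("scene")
A=cv2.resize(a[130:270,220:370],None,fx=4,fy=4);B=cv2.resize(b[160:280,240:380],None,fx=4,fy=4)
cv2.imwrite("pics/AB6.png",np.clip(np.vstack([A,np.hstack([B,np.zeros((480,40,3),np.uint8)])])[:,:,::-1]*.6*2.,0,255).astype(np.uint8)[:1040])
cv2.imwrite("pics/A6.png",np.clip(A[:,:,::-1]*1.5,0,255).astype(np.uint8));cv2.imwrite("pics/B6.png",np.clip(B[:,:,::-1]*1.3,0,255).astype(np.uint8))
E
```

```text
[ 0.4629 -0.13    0.0344] 0.10356603121993592 [-6.7222 -0.4483 18.8538] 9.15
(0.81, array([600.5, 356.9]), 45.6, np.float64(0.0669))
(0.62, array([496.3, 347.9]), 44.7, np.float64(0.0671))
(0.9, array([0.5982, 0.3567, 0.0156]))
(0.7, array([0.499 , 0.3467, 0.0087]))
(0.39, array([ 0.5022, -0.1336, -0.0021]))
```

View pics/A6.png

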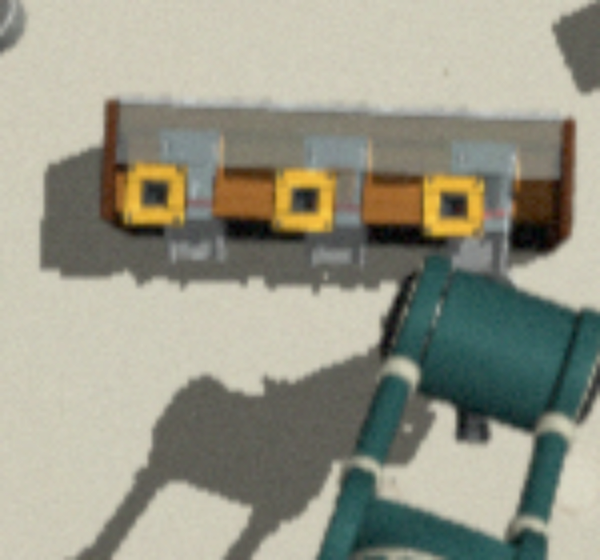

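View pics/B6.png

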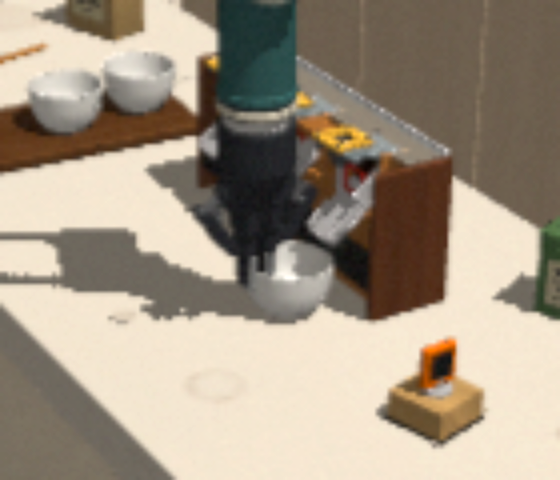

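Emit:
{"name": "play_rows", "arguments": {
  "motion": [
    [[0,0,0.006],[0,0,0]],
    [[0,0,0.006],[0,0,0]],
    [[0,0,0.006],[0,0,0]]
  ],
  "gripper": 0.55
}}

```text
time: 9.72
tool_pos: [0.4607, -0.1301, 0.0342]
tcp_rot: [-1.57, 0.004, -0.002]
wrist_force: [0.1, 0.0, -0.5]
width: 0.449
```

Emit:
{"name": "play_rows", "arguments": {
  "motion": [
    [[0,0,0.05],[0,0,0]],
    [[0,0,0.15],[0,0,0]],
    [[-0.1,0.05,0.3],[0,0,0]],
    [[-0.1,0.2,0.4],[0,0,0]],
    [[-0.1,0.35,0.4],[0,0,0]],
    [[-0.1,0.5,0.4],[0,0,0]],
    [[-0.1,0.65,0.4],[0,0,0]],
    [[-0.1,0.8,0.4],[0,0,0]],
    [[-0.1,0.95,0.4],[0,0,0]],
    [[-0.1,1,0.4],[0,0,0]]
  ]
}}

```text
time: 10.98
tool_pos: [0.4203, 0.2724, 0.1943]
tcp_rot: [-1.57, 0.002, -0.0]
wrist_force: [-0.3, 0.0, -0.1]
width: 0.454
```

Run:
```python
from h import *
np.set_printoptions(precision=4,suppress=True)
p,R,s=pose();print(p,yawnow()[0],s["width"],s["wrist_force"],s["time"])
a,d,o,m=rims();print(*o,*m,sep="\n")
print(to([.454,.348,.1],0))
A=cv2.resize(a[130:270,150:370],None,fx=3.5,fy=3.5)
cv2.imwrite("pics/A7.png",np.clip(A[:,:,::-1]*1.5,0,255).astype(np.uint8))
```

```text
[0.4203 0.2724 0.1943] -0.0012647021594555258 0.4541140517444677 [-0.3148  0.0468 -0.0968] 10.975
(0.87, array([ 498.1, -130.2]), 43.7, np.float64(0.0522))
(0.81, array([498.3, 348. ]), 44.2, np.float64(0.0672))
(0.77, array([598.5, 358. ]), 45.0, np.float64(0.0673))
(0.72, array([0.5015, 0.3463, 0.0097]))
(0.64, array([ 0.4975, -0.1348, -0.0001]))
(0.56, array([0.6003, 0.3541, 0.016 ]))
(array([ 0.0838,  0.195 , -0.2352]), array([ 0.0013, -0.0018,  0.0027]))
```

View pics/A7.png

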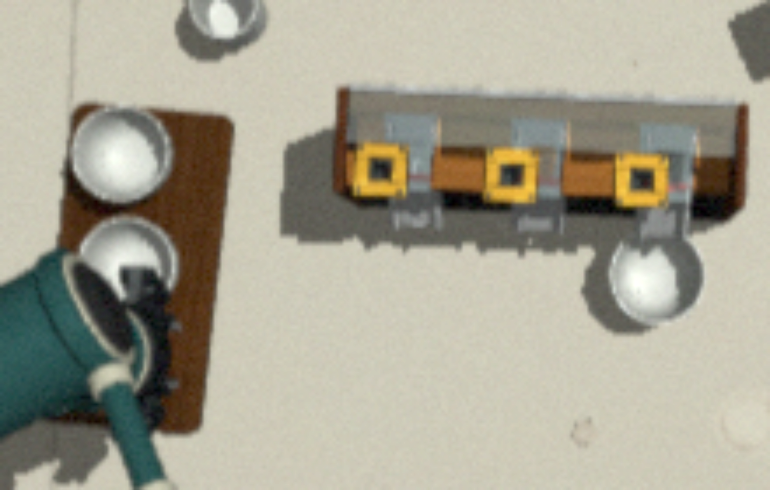

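Emit:
{"name": "play_rows", "arguments": {
  "motion": [
    [[0.09,0.1,-0.1],[0,0,0]],
    [[0.09,0.189,-0.2],[0,0,0]],
    [[0.09,0.189,-0.2],[0,0,0]],
    [[0.09,0.189,-0.3],[0,0,0]],
    [[0.09,0.189,-0.376],[0,0,0]],
    [[0.09,0.189,-0.376],[0,0,0]]
  ]
}}

```text
time: 11.88
tool_pos: [0.4554, 0.3418, 0.0427]
tcp_rot: [-1.574, 0.008, -0.001]
wrist_force: [-0.7, 0.7, 0.4]
width: 0.45
```

Emit:
{"name": "play_rows", "arguments": {
  "motion": [
    [[0,0,0],[0,0,0]],
    [[0,0,0],[0,0,0]],
    [[0,0,0],[0,0,0]],
    [[0,0,0],[0,0,0]]
  ],
  "gripper": 1,
  "squeeze": 40
}}

```text
time: 12.38
tool_pos: [0.4604, 0.3467, 0.0489]
tcp_rot: [-1.566, -0.002, -0.009]
wrist_force: [-1.7, -0.8, 7.5]
width: 0.102
```

Emit:
{"name": "play_rows", "arguments": {
  "motion": [
    [[0,0,0.05],[0,0,0]],
    [[0,-0.05,0.2],[0,0,0]],
    [[-0.05,-0.2,0.25],[0,0,0]],
    [[-0.1,-0.35,0.25],[0,0,0]],
    [[-0.12,-0.5,0.25],[0,0,0]],
    [[-0.12,-0.65,0.25],[0,0,0]],
    [[-0.12,-0.8,0.2],[0,0,0]],
    [[-0.12,-0.9,0.1],[0,0,0]],
    [[-0.12,-0.92,0.04],[0,0,0]],
    [[-0.12,-0.92,0.02],[0,0,0]]
  ]
}}

```text
time: 13.62
tool_pos: [0.4078, -0.0238, 0.052]
tcp_rot: [-1.57, 0.007, -0.004]
wrist_force: [0.5, -0.1, -2.0]
width: 0.08
```

Run:
```python
from h import *
np.set_printoptions(precision=4,suppress=True)
p,R,s=pose();print(p,yawnow()[0],s["width"],s["wrist_force"],s["time"])
print(to([.4625,-.0235,.034],0))
```

```text
[ 0.4078 -0.0238  0.052 ] -0.00715750976606405 0.07971145939716978 [ 0.4719 -0.0561 -1.9582] 13.625
(array([ 0.1367,  0.0008, -0.0451]), array([-0.0006, -0.0028,  0.0091]))
```

Emit:
{"name": "play_rows", "arguments": {
  "motion": [
    [[0,0,-0.035],[0,0,0.009]],
    [[0,0,-0.035],[0,0,0.009]],
    [[0.07,0,-0.035],[0,0,0.009]],
    [[0.137,0,-0.035],[0,0,0.009]],
    [[0.137,0,-0.038],[0,0,0.009]],
    [[0.137,0,-0.041],[0,0,0.009]],
    [[0.137,0,-0.041],[0,0,0.009]]
  ]
}}

```text
time: 14.5
tool_pos: [0.4684, -0.0225, 0.0403]
tcp_rot: [-1.571, -0.01, -0.003]
wrist_force: [-4.5, -0.1, 16.2]
width: 0.079
```

Emit:
{"name": "play_rows", "arguments": {
  "motion": [
    [[0,0,0],[0,0,0]],
    [[0,0,0],[0,0,0]],
    [[0,0,0],[0,0,0]]
  ],
  "gripper": 0.55
}}

```text
time: 14.88
tool_pos: [0.4639, -0.0228, 0.036]
tcp_rot: [-1.571, -0.002, 0.003]
wrist_force: [-0.0, -1.1, 0.5]
width: 0.449
```

Emit:
{"name": "play_rows", "arguments": {
  "motion": [
    [[0,0,0.1],[0,0,0]],
    [[0,0,0.2],[0,0,0]],
    [[0,0,0.3],[0,0,0]],
    [[-0.05,-0.1,0.4],[0,0,0.2]],
    [[-0.05,-0.25,0.5],[0,0,0.4]],
    [[-0.05,-0.4,0.5],[0,0,0.6]],
    [[-0.05,-0.55,0.5],[0,0,0.8]],
    [[-0.02,-0.65,0.5],[0,0,1]],
    [[0,-0.65,0.5],[0,0,1]],
    [[0,-0.65,0.5],[0,0,1]]
  ]
}}

```text
time: 16.12
tool_pos: [0.4639, -0.2826, 0.2353]
tcp_rot: [-1.48, -0.614, 0.615]
wrist_force: [0.3, 1.1, -0.6]
width: 0.452
```

Run:
```python
from h import *
np.set_printoptions(precision=4,suppress=True)
p,R,s=pose();print(p,yawnow()[0],s["width"],s["wrist_force"],s["time"],s["q"])
a,d,o,m=rims();print(*o,*m,sep="\n")
A=cv2.resize(a[130:270,150:440],None,fx=2.7,fy=2.7)
cv2.imwrite("pics/A8.png",np.clip(A[:,:,::-1]*1.5,0,255).astype(np.uint8))
b,_=cams.read_camera("scene")
for l in("key","stand_hole"):
  for n in("top","scene"): print(l,n,[(round(r["conf"],2),w(n,r["xyz"]).round(4)) for r in cams.mark_of(n,l)][:4])
B=cv2.resize(b[160:300,240:380],None,fx=4,fy=4)
cv2.imwrite("pics/B8.png",np.clip(B[:,:,::-1]*1.3,0,255).astype(np.uint8))
print(to([.5045,-.3665,.12],np.pi/2))
```

```text
[ 0.4639 -0.2826  0.2353] 0.7864101715161407 0.4523872598911111 [ 0.3459  1.0664 -0.6183] 16.125 [-0.5934  0.0131  1.8801  0.0006  1.2502 -1.3799]
(0.97, array([500.3, -21.2]), 44.0, np.float64(0.0549))
(0.76, array([598.1, 357.1]), 45.4, np.float64(0.0676))
(0.73, array([564. , -25.6]), 171.1, np.float64(0.106))
(0.6, array([ 498.2, -130.3]), 43.7, np.float64(0.0551))
(0.86, array([ 0.5026, -0.0218, -0.0037]))
(0.8, array([0.6006, 0.3556, 0.0178]))
(0.78, array([ 0.4995, -0.1313, -0.0001]))
key top [(0.16, array([ 0.5795, -0.0019,  0.1628]))]
key scene [(0.65, array([ 0.5043, -0.364 ,  0.0246])), (0.22, array([ 0.5667, -0.1125,  0.156 ]))]
stand_hole top []
stand_hole scene [(0.61, array([ 0.5046, -0.3662,  0.0287]))]
(array([ 0.1014, -0.2098, -0.2907]), array([0.0001, 0.0004, 0.996 ]))
```

View pics/A8.png

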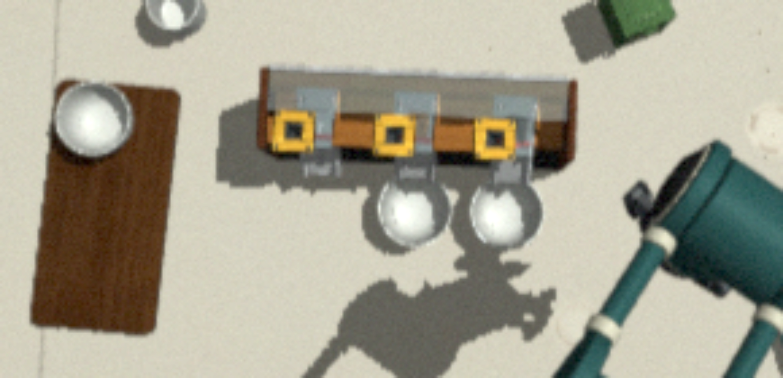

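View pics/B8.png

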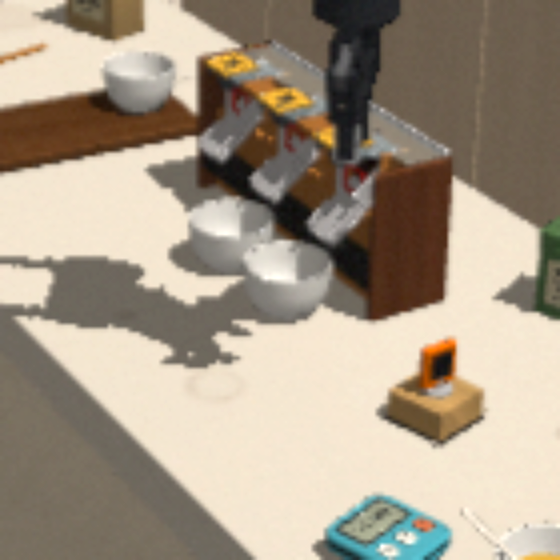

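Emit:
{"name": "play_rows", "arguments": {
  "motion": [
    [[0.05,-0.1,0],[0,0,0.25]],
    [[0.1,-0.2,-0.05],[0,0,0.5]],
    [[0.1015,-0.206,-0.15],[0,0,0.75]],
    [[0.1015,-0.206,-0.25],[0,0,0.976]],
    [[0.1015,-0.206,-0.25],[0,0,0.976]],
    [[0.1015,-0.206,-0.35],[0,0,0.976]],
    [[0.1015,-0.206,-0.44],[0,0,0.976]],
    [[0.1015,-0.206,-0.478],[0,0,0.976]],
    [[0.1015,-0.206,-0.478],[0,0,0.976]],
    [[0.1015,-0.206,-0.478],[0,0,0.976]]
  ]
}}

```text
time: 17.77
tool_pos: [0.506, -0.3666, 0.0472]
tcp_rot: [-1.221, -1.198, 1.197]
wrist_force: [-0.3, 1.0, 0.4]
width: 0.449
```

Emit:
{"name": "play_rows", "arguments": {
  "motion": [
    [[0,0,0],[0,0,0]],
    [[0,0,0],[0,0,0]],
    [[0,0,0],[0,0,0]],
    [[0,0,0],[0,0,0]]
  ],
  "gripper": 1,
  "squeeze": 50
}}

```text
time: 18.27
tool_pos: [0.5055, -0.3664, 0.0466]
tcp_rot: [-1.22, -1.198, 1.197]
wrist_force: [0.3, 0.4, 5.6]
width: 0.111
```

Run:
```python
from h import *
np.set_printoptions(precision=4,suppress=True)
p,R,s=pose();print(p,yawnow(),s["width"],s["wrist_force"],s["torque"],s["time"],s["q"])
```

```text
[ 0.5055 -0.3664  0.0466] (np.float64(1.5540817466479766), array([ 0.0021, -0.0016, -1.    ])) 0.11132601497565754 [0.3269 0.3649 5.6125] [ 0.0896  0.0633 -0.0448] 18.275 [-0.6671  0.3394  1.8738  0.      0.9257 -2.2212]
```

Emit:
{"name": "play_rows", "arguments": {
  "motion": [
    [[0,0,0.02],[0,0,0]],
    [[0,0,0.06],[0,0,0]],
    [[0,0,0.12],[0,0,0]],
    [[0,0,0.25],[0,0,0]],
    [[0,0,0.4],[0,0,0]],
    [[0.05,0.1,0.45],[0,0,0]],
    [[0.1,0.25,0.45],[0,0,0]],
    [[0.14,0.4,0.45],[0,0,0]],
    [[0.17,0.55,0.45],[0,0,0]],
    [[0.17,0.64,0.45],[0,0,0]]
  ]
}}

```text
time: 19.52
tool_pos: [0.5727, -0.1065, 0.2257]
tcp_rot: [-1.216, -1.199, 1.198]
wrist_force: [0.6, 0.6, -0.1]
width: 0.107
```

Run:
```python
from h import *
np.set_printoptions(precision=4,suppress=True)
p,R,s=pose();print(p,yawnow(),s["width"],s["wrist_force"],s["torque"],s["time"])
print(to([.5744,-.110,.21],np.pi/2-.018))
a,_=cams.read_camera("top");b,_=cams.read_camera("scene")
A=cv2.resize(a[130:240,250:390],None,fx=5,fy=5,interpolation=cv2.INTER_CUBIC);B=cv2.resize(b[150:240,280:380],None,fx=6,fy=6,interpolation=cv2.INTER_CUBIC)
cv2.imwrite("pics/A9.png",np.clip(A[:,:,::-1]*1.5,0,255).astype(np.uint8));cv2.imwrite("pics/B9.png",np.clip(B[:,:,::-1]*1.3,0,255).astype(np.uint8))
for n in("top","scene"): print("key",n,[(round(r["conf"],2),w(n,r["xyz"]).round(4)) for r in cams.mark_of(n,"key")][:4])
```

```text
[ 0.5727 -0.1065  0.2257] (np.float64(1.5562853337431137), array([ 0.0004,  0.0008, -1.    ])) 0.10707858914069883 [ 0.5843  0.5705 -0.118 ] [-0.0004  0.0269  0.0005] 19.525
(array([ 0.0043, -0.0087, -0.0393]), array([-0.0011,  0.0005, -0.0044]))
key top [(0.57, array([ 0.7458, -0.2743, -0.0049]))]
key scene [(0.44, array([ 0.5708, -0.1045,  0.2075]))]
```

View pics/B9.png

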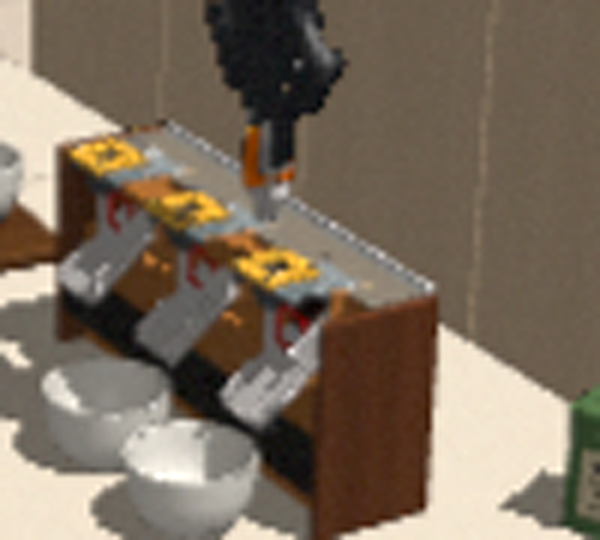

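View pics/A9.png

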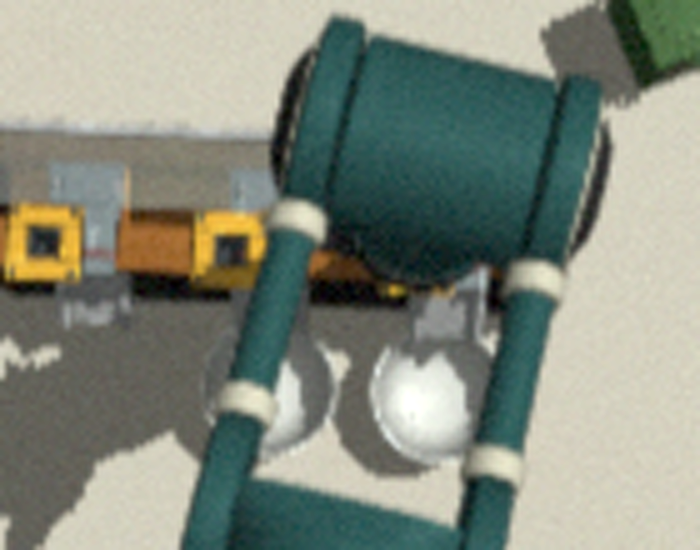

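Run:
```python
from h import *
for X in([.5727,-.1065,.187],[.5727,-.1065,.209],[.5727-.018,-.1065,.235],[.5727+.018,-.1065,.235],[.5744,-.110,.16],[.5765,0,.16],[.5785,.1105,.16]):
    u=pix("scene",X); print(X,u.round(1),((u-[280,150])*6).round())
b,_=cams.read_camera("scene")
B=cv2.resize(b[165:205,300:350],None,fx=14,fy=14,interpolation=cv2.INTER_CUBIC);cv2.imwrite("pics/B10.png",np.clip(B[:,:,::-1]*1.5,0,255).astype(np.uint8))
```

```text
[0.5727, -0.1065, 0.187] [324.8 187.2] [269. 223.]
[0.5727, -0.1065, 0.209] [325.  181.9] [270. 192.]
[0.5547, -0.1065, 0.235] [321.3 176.6] [248. 159.]
[0.5907, -0.1065, 0.235] [329.1 174.8] [294. 149.]
[0.5744, -0.11, 0.16] [325.4 193.7] [273. 262.]
[0.5765, 0, 0.16] [310.8 184. ] [185. 204.]
[0.5785, 0.1105, 0.16] [297.3 175.1] [104. 151.]
```

View pics/B10.png

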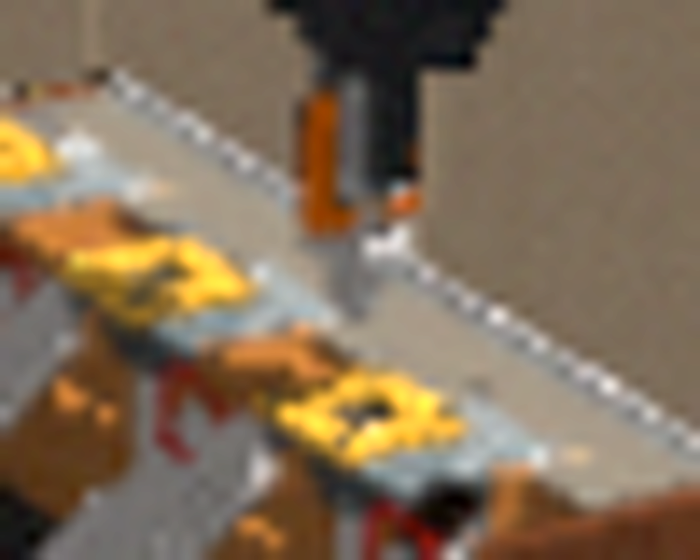

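Emit:
{"name": "play_rows", "arguments": {
  "motion": [
    [[0.006,-0.01,-0.03],[0,0,-0.004]],
    [[0.006,-0.01,-0.06],[0,0,-0.004]],
    [[0.006,-0.01,-0.072],[0,0,-0.004]],
    [[0.006,-0.01,-0.072],[0,0,-0.004]],
    [[0.006,-0.01,-0.085],[0,0,-0.004]],
    [[0.006,-0.01,-0.085],[0,0,-0.004]]
  ]
}}

```text
time: 20.52
tool_pos: [0.575, -0.1133, 0.1908]
tcp_rot: [-1.218, -1.195, 1.194]
wrist_force: [-0.1, 0.1, -0.7]
width: 0.106
```

Emit:
{"name": "play_rows", "arguments": {
  "motion": [
    [[0,0,-0.008],[0,0,0]],
    [[0,0,-0.016],[0,0,0]],
    [[0,0,-0.016],[0,0,0]]
  ]
}}

```text
time: 20.9
tool_pos: [0.575, -0.1125, 0.1843]
tcp_rot: [-1.217, -1.196, 1.193]
wrist_force: [-0.4, 4.7, 1.4]
width: 0.107
```

Emit:
{"name": "play_rows", "arguments": {
  "motion": [
    [[0,0.004,0],[0,0,0]],
    [[0,0.004,-0.008],[0,0,0]],
    [[0,0.004,-0.014],[0,0,0]],
    [[0,0.004,-0.018],[0,0,0]],
    [[0,0.004,-0.018],[0,0,0]]
  ]
}}

```text
time: 21.52
tool_pos: [0.5747, -0.1121, 0.1768]
tcp_rot: [-1.218, -1.194, 1.195]
wrist_force: [-0.5, 1.7, -2.8]
width: 0.107
```

Run:
```python
from h import *
np.set_printoptions(precision=4,suppress=True)
p,R,s=pose();print(p,yawnow(),s["width"],s["wrist_force"],s["torque"],s["time"],s["q"])
a,d,o,m=rims();print(*o,*m,sep="\n")
b,_=cams.read_camera("scene")
B=cv2.resize(b[165:225,300:370],None,fx=10,fy=10,interpolation=cv2.INTER_CUBIC);cv2.imwrite("pics/B11.png",np.clip(B[:,:,::-1]*1.5,0,255).astype(np.uint8))
```

```text
[ 0.5747 -0.1121  0.1768] (np.float64(1.5510361974151214), array([-0.0006,  0.    , -1.    ])) 0.10741038647023318 [-0.5109  1.6945 -2.7766] [ 0.356  -0.0504  0.0302] 21.525 [-0.2351  0.1369  1.8585 -0.0001  1.1468 -1.7861]
(0.81, array([500.4, -21. ]), 44.2, np.float64(0.0541))
(0.76, array([598.2, 357.7]), 44.7, np.float64(0.0669))
(0.61, array([ 498.2, -129.5]), 43.9, np.float64(0.0616))
(0.89, array([ 0.506 , -0.024 , -0.0034]))
(0.58, array([0.5978, 0.359 , 0.017 ]))
(0.57, array([ 0.4983, -0.1338, -0.0012]))
```

View pics/B11.png

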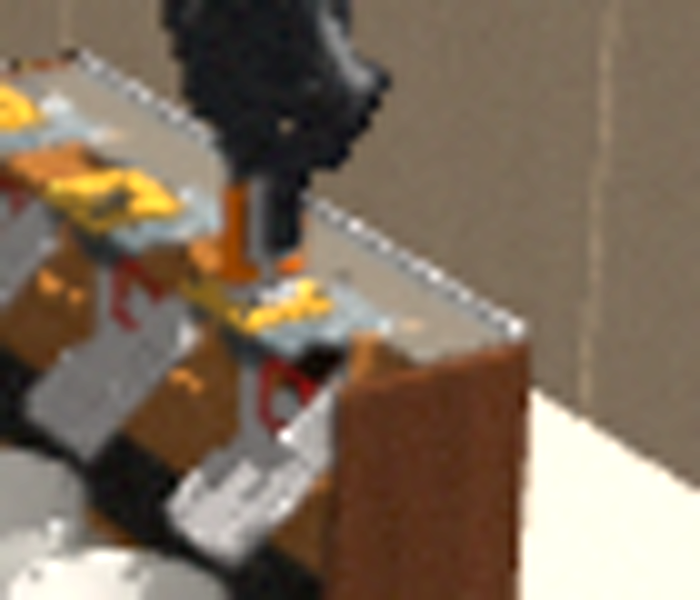

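Emit:
{"name": "play_rows", "arguments": {
  "motion": [
    [[0,0,0],[0,0,-0.2]],
    [[0,0,0],[0,0,-0.4]],
    [[0,0,0],[0,0,-0.6]],
    [[0,0,0],[0,0,-0.8]],
    [[0,0,0],[0,0,-0.99]],
    [[0,0,0],[0,0,-0.99]]
  ]
}}

```text
time: 22.48
tool_pos: [0.5745, -0.1114, 0.1771]
tcp_rot: [-1.483, -0.605, 0.606]
wrist_force: [-1.3, 4.5, -0.8]
width: 0.109
```

Emit:
{"name": "play_rows", "arguments": {
  "motion": [
    [[0,0,0],[0,0,-0.2]],
    [[0,0,0],[0,0,-0.4]],
    [[0,0,0],[0,0,-0.6]],
    [[0,0,0],[0,0,-0.8]],
    [[0,0,0],[0,0,-0.98]],
    [[0,0,0],[0,0,-0.98]],
    [[0,0,0],[0,0,-0.98]],
    [[0,0,0],[0,0,-0.98]]
  ]
}}

```text
time: 23.48
tool_pos: [0.5745, -0.1115, 0.1771]
tcp_rot: [-1.57, -0.006, 0.008]
wrist_force: [-0.9, 4.4, 0.3]
width: 0.106
```

Run:
```python
from h import *
np.set_printoptions(precision=4,suppress=True)
p,R,s=pose();print(p,yawnow(),s["width"],s["wrist_force"],s["torque"],s["time"],s["q"])
a,d,o,m=rims();print(*o,*m,sep="\n")
b,_=cams.read_camera("scene")
for n in("top","scene"): print("dark",n,[(round(r["conf"],2),w(n,r["xyz"]).round(4)) for r in cams.recognise(n,"tea_dark")][:4])
B=cv2.resize(b[165:245,290:370],None,fx=7,fy=7,interpolation=cv2.INTER_CUBIC);cv2.imwrite("pics/B12.png",np.clip(B[:,:,::-1]*1.5,0,255).astype(np.uint8))
B=cv2.resize(a[160:250,250:370],None,fx=6,fy=6,interpolation=cv2.INTER_CUBIC);cv2.imwrite("pics/A12.png",np.clip(B[:,:,::-1]*1.5,0,255).astype(np.uint8))
```

```text
[ 0.5745 -0.1115  0.1771] (np.float64(0.008839867548499842), array([-0.0011,  0.001 , -1.    ])) 0.10567047486827318 [-0.8726  4.435   0.2712] [ 1.0308  0.3643 -0.0141] 23.475 [-0.2346  0.1364  1.8584  0.0008  1.1482 -0.2438]
(0.8, array([ 498.2, -130.2]), 43.7, np.float64(0.0536))
(0.67, array([500.2, -21.1]), 44.1, np.float64(0.0542))
(0.61, array([597.9, 358.5]), 45.1, np.float64(0.0662))
(0.79, array([ 0.4982, -0.1339, -0.0007]))
(0.73, array([ 0.5047, -0.021 , -0.0046]))
(0.57, array([0.6011, 0.3564, 0.0183]))
dark top []
dark scene [(0.26, array([ 0.3423, -0.5157,  0.0252]))]
```

View pics/B12.png

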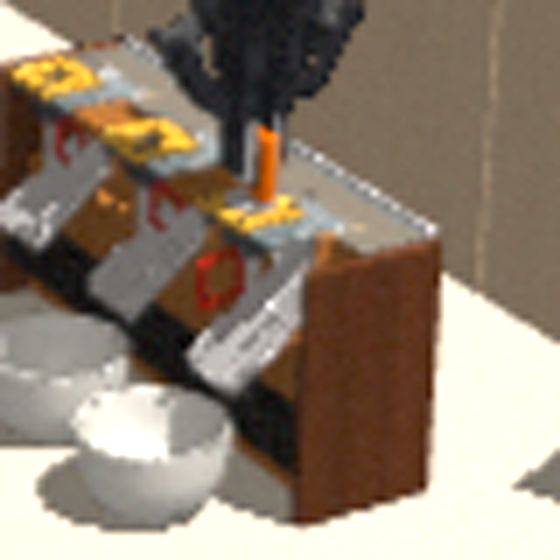

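View pics/A12.png

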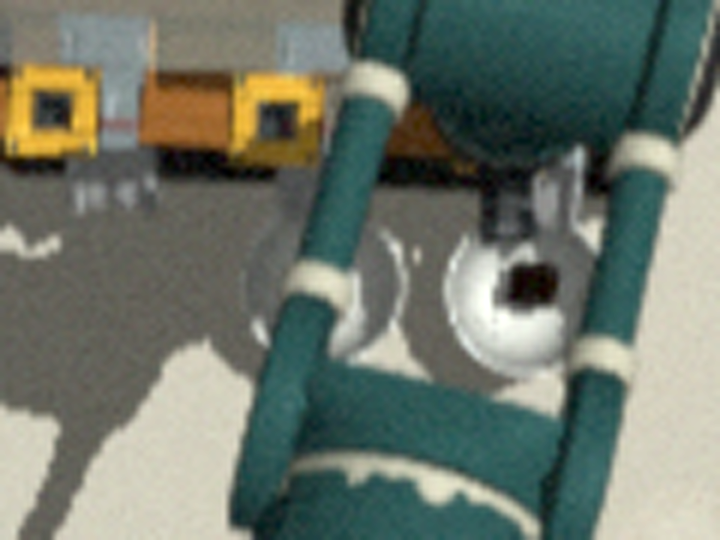

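Emit:
{"name": "play_rows", "arguments": {
  "motion": [
    [[0,0,0],[0,0,0.2]],
    [[0,0,0],[0,0,0.4]],
    [[0,0,0],[0,0,0.6]],
    [[0,0,0],[0,0,0.8]],
    [[0,0,0],[0,0,0.99]]
  ]
}}

```text
time: 24.4
tool_pos: [0.5745, -0.1114, 0.177]
tcp_rot: [-1.479, -0.618, 0.619]
wrist_force: [-1.3, 5.2, -1.1]
width: 0.112
```

Emit:
{"name": "play_rows", "arguments": {
  "motion": [
    [[0,0,0],[0,0,0.2]],
    [[0,0,0],[0,0,0.4]],
    [[0,0,0],[0,0,0.6]],
    [[0,0,0],[0,0,0.8]],
    [[0,0,0],[0,0,0.99]],
    [[0,0,0],[0,0,0.99]]
  ]
}}

```text
time: 25.15
tool_pos: [0.5745, -0.1114, 0.177]
tcp_rot: [-1.21, -1.205, 1.205]
wrist_force: [-1.0, 5.4, -1.4]
width: 0.105
```

Run:
```python
from h import *
np.set_printoptions(precision=4,suppress=True)
p,R,s=pose();y=yawnow()[0];print(p,y,(1.753-y)/.7854,s["width"],s["wrist_force"],s["torque"],s["time"],s["q"])
```

```text
[ 0.5745 -0.1114  0.177 ] 1.5649758861586673 0.2393991772871563 0.10472900474178486 [-1.0417  5.4366 -1.4256] [1.0131 0.236  0.0041] 25.15 [-0.2346  0.1366  1.8585  0.0009  1.1478 -1.8   ]
```

Emit:
{"name": "play_rows", "arguments": {
  "motion": [
    [[0,0.002,0],[0,0,0.12]],
    [[0,0.002,0],[0,0,0.24]],
    [[0,0.002,0],[0,0,0.24]],
    [[0,0.002,0],[0,0,0.24]]
  ]
}}

```text
time: 25.65
tool_pos: [0.5746, -0.1113, 0.177]
tcp_rot: [-1.12, -1.338, 1.339]
wrist_force: [-0.7, 2.8, -2.6]
width: 0.109
```

Run:
```python
from h import *
np.set_printoptions(precision=4,suppress=True)
p,R,s=pose();y=yawnow()[0];print(p,y,(1.553-y)/.7854,s["width"],s["wrist_force"],s["torque"],s["time"])
```

```text
[ 0.5746 -0.1113  0.177 ] 1.7477791386149066 -0.24799992184225453 0.10854926891539265 [-0.7409  2.7541 -2.5563] [ 0.5475  0.372  -0.0643] 25.65
```

Emit:
{"name": "play_rows", "arguments": {
  "motion": [
    [[0,0,0],[0,0,0.06]],
    [[0,0,0],[0,0,0.06]]
  ]
}}

```text
time: 25.9
tool_pos: [0.5746, -0.1113, 0.177]
tcp_rot: [-1.094, -1.371, 1.372]
wrist_force: [-1.6, 2.3, -1.8]
width: 0.112
```

Run:
```python
from h import *
np.set_printoptions(precision=4,suppress=True)
p,R,s=pose();y=yawnow()[0];print(p,y,(1.553-y)/.7854,s["width"],s["wrist_force"],s["torque"],s["time"])
```

```text
[ 0.5746 -0.1113  0.177 ] 1.794136250163079 -0.30702349142230606 0.11248718886222073 [-1.5714  2.3042 -1.8187] [ 0.5724  0.3892 -0.048 ] 25.9
```

Emit:
{"name": "play_rows", "arguments": {
  "motion": [
    [[0,0,0],[0,0,-0.15]],
    [[0,0,0],[0,0,-0.3]],
    [[0,0,0],[0,0,-0.3]],
    [[0,0,0.03],[0,0,-0.3]],
    [[0,0,0.08],[0,0,-0.3]],
    [[0,0,0.12],[0,0,-0.3]],
    [[0,0,0.12],[0,0,-0.3]]
  ]
}}

```text
time: 26.78
tool_pos: [0.5768, -0.1117, 0.2286]
tcp_rot: [-1.22, -1.204, 1.199]
wrist_force: [-0.5, 0.6, -0.9]
width: 0.108
```

Run:
```python
from h import *
np.set_printoptions(precision=4,suppress=True)
p,R,s=pose();y=yawnow()[0];print(p,y,(1.553-y)/.7854,s["width"],s["wrist_force"],s["torque"],s["time"])
print(to([.5768,-.0015,.225],1.553))
b,_=cams.read_camera("scene")
B=cv2.resize(b[165:245,290:370],None,fx=7,fy=7,interpolation=cv2.INTER_CUBIC);cv2.imwrite("pics/B13.png",np.clip(B[:,:,::-1]*1.5,0,255).astype(np.uint8))
```

```text
[ 0.5768 -0.1117  0.2286] 1.5592365517438798 -0.007940605734504488 0.10837010599862062 [-0.4911  0.6492 -0.9192] [-0.0352 -0.0195 -0.0024] 26.775
(array([-0.    ,  0.2755, -0.0091]), array([ 0.0018,  0.0072, -0.0079]))
```

View pics/B13.png

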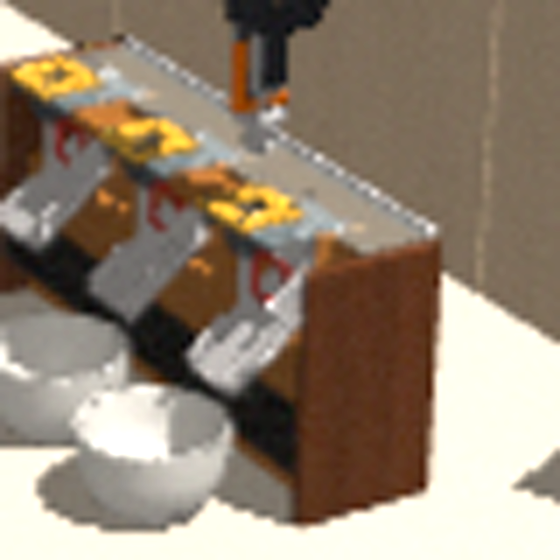

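Emit:
{"name": "play_rows", "arguments": {
  "motion": [
    [[0,0.1,0],[0,0,-0.008]],
    [[0,0.2,0],[0,0,-0.008]],
    [[0,0.277,0],[0,0,-0.008]],
    [[0,0.277,-0.04],[0,0,-0.008]],
    [[0,0.277,-0.08],[0,0,-0.008]],
    [[0,0.277,-0.08],[0,0,-0.008]],
    [[0,0.277,-0.08],[0,0,-0.008]]
  ]
}}

```text
time: 27.7
tool_pos: [0.5743, -0.0013, 0.1927]
tcp_rot: [-1.217, -1.193, 1.196]
wrist_force: [-0.2, -0.2, -2.0]
width: 0.111
```

Run:
```python
from h import *
np.set_printoptions(precision=4,suppress=True)
p,R,s=pose();y=yawnow()[0];print(p,y,s["width"],s["wrist_force"],s["torque"],s["time"])
print(to([.5767,-.0008,.178],1.553))
b,_=cams.read_camera("scene")
B=cv2.resize(b[165:215,290:350],None,fx=10,fy=10,interpolation=cv2.INTER_CUBIC);cv2.imwrite("pics/B14.png",np.clip(B[:,:,::-1]*1.5,0,255).astype(np.uint8))
```

```text
[ 0.5743 -0.0013  0.1927] 1.5514823970105438 0.11071429631061087 [-0.1736 -0.2212 -2.0145] [-0.023   0.0212 -0.0467] 27.7
(array([ 0.0059,  0.0013, -0.0368]), array([ 0.0001, -0.0026,  0.0019]))
```

View pics/B14.png

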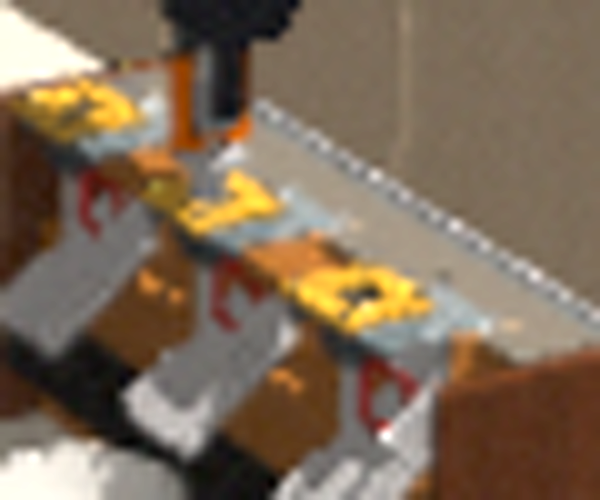

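Emit:
{"name": "play_rows", "arguments": {
  "motion": [
    [[0.006,0.001,0],[0,0,0]],
    [[0.006,0.001,-0.01],[0,0,0]],
    [[0.006,0.001,-0.02],[0,0,0]],
    [[0.006,0.001,-0.03],[0,0,0]],
    [[0.006,0.001,-0.037],[0,0,0]],
    [[0.006,0.001,-0.037],[0,0,0]]
  ]
}}

```text
time: 28.5
tool_pos: [0.577, -0.0002, 0.178]
tcp_rot: [-1.217, -1.195, 1.197]
wrist_force: [-0.6, -1.2, -2.2]
width: 0.108
```

Run:
```python
from h import *
np.set_printoptions(precision=4,suppress=True)
p,R,s=pose();y=yawnow()[0];print(p,y,s["width"],s["wrist_force"],s["torque"],s["time"])
a,d,o,m=rims();print(*o,*m,sep="\n")
```

```text
[ 0.577  -0.0002  0.178 ] 1.5527457140570096 0.10838362771717094 [-0.5557 -1.2256 -2.1518] [-0.2256  0.0408 -0.016 ] 28.5
(0.67, array([ 498.3, -130.5]), 43.9, np.float64(0.054))
(0.56, array([597.9, 357.8]), 44.9, np.float64(0.0671))
(0.56, array([500.8, -21.4]), 44.1, np.float64(0.0547))
(0.96, array([0.6002, 0.3559, 0.0179]))
(0.88, array([ 0.5039, -0.0221, -0.0045]))
(0.64, array([ 0.5011, -0.1327,  0.0016]))
```

Seated in lock 1, and the bowl is still in place. Turning.

Emit:
{"name": "play_rows", "arguments": {
  "motion": [
    [[0,0,0],[0,0,-0.2]],
    [[0,0,0],[0,0,-0.4]],
    [[0,0,0],[0,0,-0.6]],
    [[0,0,0],[0,0,-0.8]],
    [[0,0,0],[0,0,-0.99]]
  ]
}}

```text
time: 29.28
tool_pos: [0.5767, -0.0008, 0.1784]
tcp_rot: [-1.486, -0.601, 0.604]
wrist_force: [-0.8, -3.7, -1.3]
width: 0.105
```

Emit:
{"name": "play_rows", "arguments": {
  "motion": [
    [[0,0,0],[0,0,-0.2]],
    [[0,0,0],[0,0,-0.4]],
    [[0,0,0],[0,0,-0.6]],
    [[0,0,0],[0,0,-0.8]],
    [[0,0,0],[0,0,-0.98]],
    [[0,0,0],[0,0,-0.98]],
    [[0,0,0],[0,0,-0.98]],
    [[0,0,0],[0,0,-0.98]]
  ]
}}

```text
time: 30.28
tool_pos: [0.5768, -0.0007, 0.1784]
tcp_rot: [-1.572, -0.005, 0.007]
wrist_force: [-3.1, -4.9, -0.4]
width: 0.104
```

Run:
```python
from h import *
np.set_printoptions(precision=4,suppress=True)
p,R,s=pose();y=yawnow()[0];print(p,y,s["width"],s["wrist_force"],s["torque"],s["time"])
a,d,o,m=rims();print(*o,*m,sep="\n")
b,_=cams.read_camera("scene")
B=cv2.resize(b[165:245,270:350],None,fx=7,fy=7,interpolation=cv2.INTER_CUBIC);cv2.imwrite("pics/B15.png",np.clip(B[:,:,::-1]*1.5,0,255).astype(np.uint8))
B=cv2.resize(a[160:250,250:370],None,fx=6,fy=6,interpolation=cv2.INTER_CUBIC);cv2.imwrite("pics/A15.png",np.clip(B[:,:,::-1]*1.5,0,255).astype(np.uint8))
```

```text
[ 0.5768 -0.0007  0.1784] 0.007835470172751926 0.10385125936178675 [-3.1456 -4.9102 -0.3703] [-0.9699  0.5444 -0.0238] 30.275
(0.88, array([500.3, -21.2]), 44.1, np.float64(0.0528))
(0.73, array([597.7, 358.2]), 45.0, np.float64(0.0666))
(0.68, array([ 498.1, -130.3]), 43.8, np.float64(0.0545))
(0.62, array([561.1, -25.4]), 171.2, np.float64(0.1063))
(0.83, array([ 0.5062, -0.026 , -0.0017]))
(0.79, array([0.6013, 0.3554, 0.0181]))
```

View pics/B15.png

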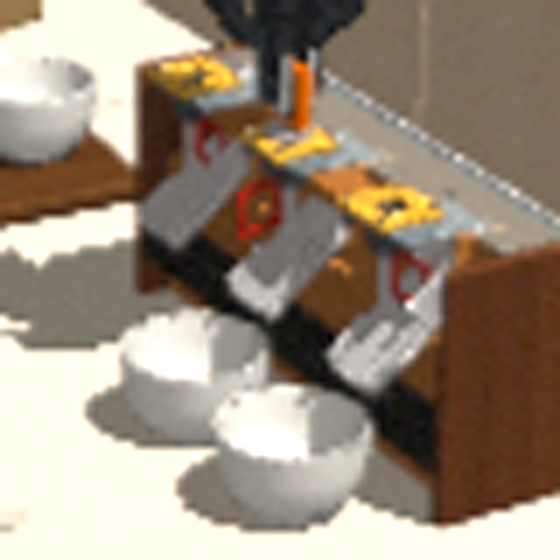

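View pics/A15.png

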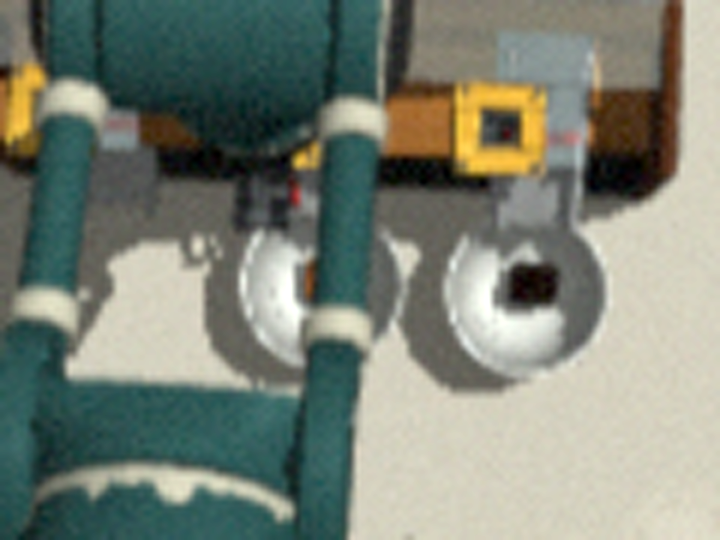

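Emit:
{"name": "play_rows", "arguments": {
  "motion": [
    [[0,-0.002,0],[0,0,0.2]],
    [[0,-0.002,0],[0,0,0.4]],
    [[0,-0.002,0],[0,0,0.6]],
    [[0,-0.002,0],[0,0,0.8]],
    [[0,-0.002,0],[0,0,0.99]]
  ]
}}

```text
time: 31.1
tool_pos: [0.5768, -0.0009, 0.1784]
tcp_rot: [-1.481, -0.617, 0.618]
wrist_force: [-2.1, -3.4, 0.1]
width: 0.11
```

Emit:
{"name": "play_rows", "arguments": {
  "motion": [
    [[0,0,0],[0,0,0.2]],
    [[0,0,0],[0,0,0.4]],
    [[0,0,0],[0,0,0.6]],
    [[0,0,0],[0,0,0.8]],
    [[0,0,0],[0,0,0.99]]
  ]
}}

```text
time: 31.72
tool_pos: [0.5768, -0.0009, 0.1784]
tcp_rot: [-1.21, -1.206, 1.207]
wrist_force: [-2.5, -2.2, -0.4]
width: 0.107
```

Emit:
{"name": "play_rows", "arguments": {
  "motion": [
    [[0,0,0],[0,0,0.15]],
    [[0,0,0],[0,0,0.3]],
    [[0,0,0],[0,0,0.3]],
    [[0,0,0],[0,0,0.3]]
  ]
}}

```text
time: 32.22
tool_pos: [0.5769, -0.0009, 0.1784]
tcp_rot: [-1.094, -1.372, 1.373]
wrist_force: [-3.0, -2.7, 0.4]
width: 0.106
```

Run:
```python
from h import *
np.set_printoptions(precision=4,suppress=True)
p,R,s=pose();y=yawnow()[0];print(p,y,(1.553-y)/.7854,s["width"],s["wrist_force"],s["torque"],s["time"])
```

```text
[ 0.5769 -0.0009  0.1784] 1.7950434986226322 -0.3081786333366849 0.10602662415604945 [-2.9528 -2.7324  0.3991] [-0.6114  0.7108 -0.0414] 32.225
```

Emit:
{"name": "play_rows", "arguments": {
  "motion": [
    [[0,0,0],[0,0,-0.15]],
    [[0,0,0],[0,0,-0.308]],
    [[0,0,0],[0,0,-0.308]],
    [[0,0,0.05],[0,0,-0.308]],
    [[0,0,0.12],[0,0,-0.308]],
    [[0,-0.05,0.16],[0,0,-0.308]],
    [[-0.03,-0.2,0.16],[0,0,-0.308]],
    [[-0.07,-0.35,0.16],[0,0,-0.308]],
    [[-0.11,-0.5,0.16],[0,0,-0.308]],
    [[-0.15,-0.65,0.16],[0,0,-0.308]]
  ]
}}

```text
time: 33.48
tool_pos: [0.5168, -0.2637, 0.2439]
tcp_rot: [-1.219, -1.199, 1.197]
wrist_force: [1.5, 0.5, -1.3]
width: 0.107
```

Run:
```python
from h import *
np.set_printoptions(precision=4,suppress=True)
p,R,s=pose();y=yawnow()[0];print(p,y,s["width"],s["wrist_force"],s["torque"],s["time"])
print(to([.5055,-.3664,.10],1.553))
a,d,o,m=rims();print(*o,*m,sep="\n");b,_=cams.read_camera("scene")
B=cv2.resize(b[165:245,270:370],None,fx=7,fy=7,interpolation=cv2.INTER_CUBIC);cv2.imwrite("pics/B16.png",np.clip(B[:,:,::-1]*1.5,0,255).astype(np.uint8))
B=cv2.resize(a[150:250,235:365],None,fx=6,fy=6,interpolation=cv2.INTER_CUBIC);cv2.imwrite("pics/A16.png",np.clip(B[:,:,::-1]*1.7,0,255).astype(np.uint8))
```

```text
[ 0.5168 -0.2637  0.2439] 1.554850075924199 0.10747059193454767 [ 1.4737  0.5401 -1.2517] [ 0.0256 -0.0117  0.0219] 33.475
(array([-0.0284, -0.2567, -0.3597]), array([ 0.0015,  0.0029, -0.0024]))
(0.86, array([ 498.3, -129.9]), 43.8, np.float64(0.0559))
(0.69, array([597.6, 357.8]), 45.3, np.float64(0.0676))
(0.68, array([500.3, -21.3]), 44.0, np.float64(0.056))
(0.96, array([ 0.5043, -0.0234, -0.0063]))
(0.94, array([ 0.5   , -0.1312, -0.001 ]))
(0.73, array([0.601 , 0.3539, 0.0134]))
```

View pics/B16.png

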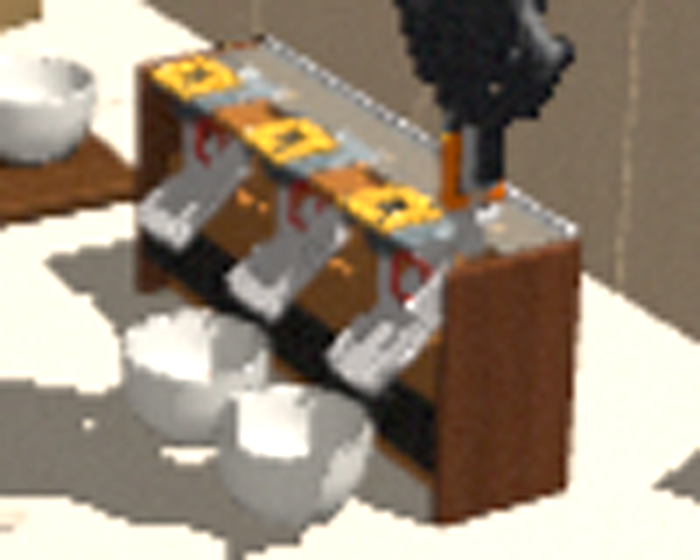

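View pics/A16.png

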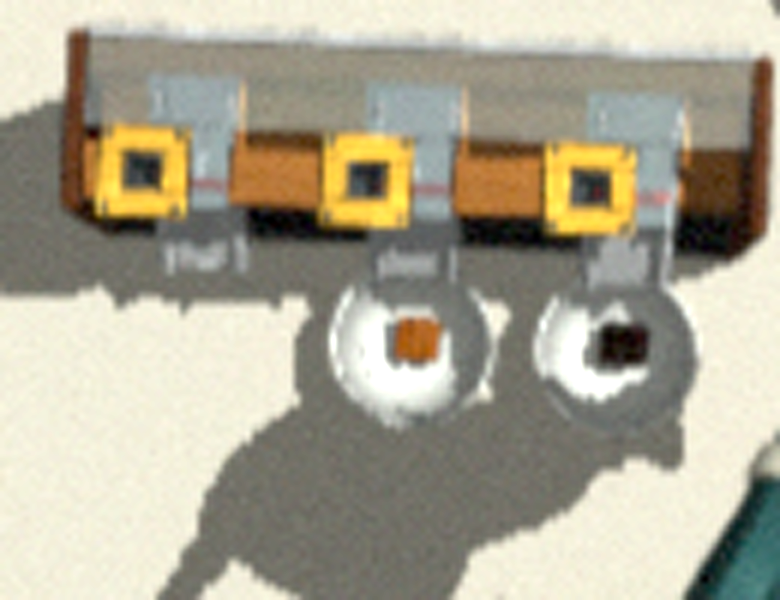

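Emit:
{"name": "play_rows", "arguments": {
  "motion": [
    [[-0.014,-0.13,-0.05],[0,0,0]],
    [[-0.0284,-0.2567,-0.15],[0,0,0]],
    [[-0.0284,-0.2567,-0.28],[0,0,0]],
    [[-0.0284,-0.2567,-0.36],[0,0,0]],
    [[-0.0284,-0.2567,-0.38],[0,0,0]],
    [[-0.0284,-0.2567,-0.38],[0,0,0]],
    [[-0.0284,-0.2567,-0.38],[0,0,0]]
  ]
}}

```text
time: 34.55
tool_pos: [0.5078, -0.3641, 0.093]
tcp_rot: [-1.221, -1.199, 1.198]
wrist_force: [0.5, 0.5, -0.5]
width: 0.105
```

Run:
```python
from h import *
np.set_printoptions(precision=4,suppress=True)
p,R,s=pose();y=yawnow()[0];print(p,y,s["width"],s["wrist_force"],s["torque"],s["time"])
print(to([.5055,-.3664,.0475],1.553))
b,_=cams.read_camera("scene")
B=cv2.resize(b[225:280,320:380],None,fx=10,fy=10,interpolation=cv2.INTER_CUBIC);cv2.imwrite("pics/B17.png",np.clip(B[:,:,::-1]*1.5,0,255).astype(np.uint8))
```

```text
[ 0.5078 -0.3641  0.093 ] 1.5551989092817038 0.10464995847760057 [ 0.5396  0.5092 -0.4876] [ 0.0024 -0.014   0.0277] 34.55
(array([-0.0058, -0.0057, -0.1138]), array([ 0.0031,  0.0042, -0.0028]))
```

View pics/B17.png

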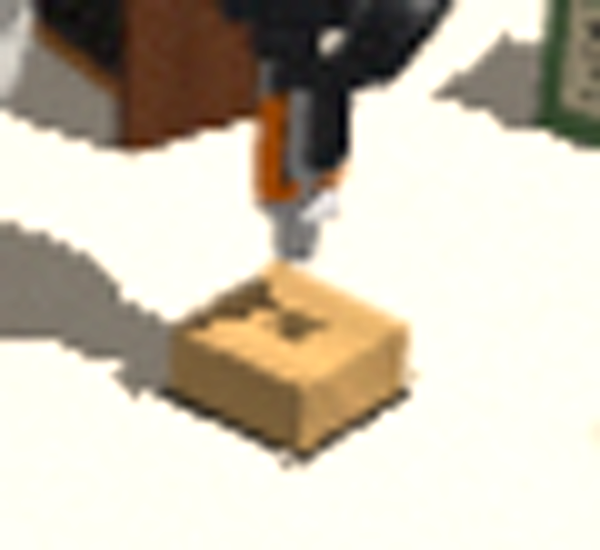

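Emit:
{"name": "play_rows", "arguments": {
  "motion": [
    [[-0.0058,-0.0057,0],[0,0,0]],
    [[-0.0058,-0.0057,-0.03],[0,0,0]],
    [[-0.0058,-0.0057,-0.06],[0,0,0]],
    [[-0.0058,-0.0057,-0.08],[0,0,0]],
    [[-0.0058,-0.0057,-0.08],[0,0,0]]
  ]
}}

```text
time: 35.22
tool_pos: [0.5034, -0.3655, 0.0571]
tcp_rot: [-1.216, -1.197, 1.197]
wrist_force: [1.6, 0.2, -3.0]
width: 0.11
```

Emit:
{"name": "play_rows", "arguments": {
  "motion": [
    [[0,0,-0.015],[0,0,0]],
    [[0,0,-0.03],[0,0,0]],
    [[0,0,-0.033],[0,0,0]],
    [[0,0,-0.033],[0,0,0]]
  ]
}}

```text
time: 35.72
tool_pos: [0.5037, -0.3658, 0.0466]
tcp_rot: [-1.217, -1.197, 1.197]
wrist_force: [-1.8, 1.9, 7.5]
width: 0.108
```

Run:
```python
from h import *
np.set_printoptions(precision=4,suppress=True)
p,R,s=pose();y=yawnow()[0];print(p,y,s["width"],s["wrist_force"],s["torque"],s["time"])
b,_=cams.read_camera("scene")
B=cv2.resize(b[225:280,320:380],None,fx=10,fy=10,interpolation=cv2.INTER_CUBIC);cv2.imwrite("pics/B18.png",np.clip(B[:,:,::-1]*1.5,0,255).astype(np.uint8))
```

```text
[ 0.5037 -0.3658  0.0466] 1.5542864251532202 0.10840830455416053 [-1.8358  1.9126  7.5079] [ 0.3848  0.3813 -0.0655] 35.725
```

View pics/B18.png

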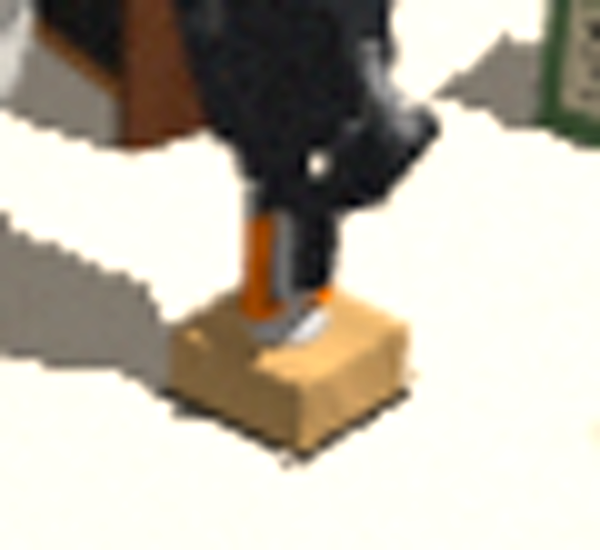

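Emit:
{"name": "play_rows", "arguments": {
  "motion": [
    [[0,0,0.003],[0,0,0]],
    [[0,0,0.003],[0,0,0]],
    [[0,0,0.003],[0,0,0]]
  ],
  "gripper": 0.55
}}

```text
time: 36.15
tool_pos: [0.5035, -0.3657, 0.0462]
tcp_rot: [-1.217, -1.197, 1.197]
wrist_force: [0.1, -0.5, -0.8]
width: 0.453
```

Emit:
{"name": "play_rows", "arguments": {
  "motion": [
    [[0,0,0.05],[0,0,0]],
    [[0,0,0.15],[0,0,0]],
    [[0,0,0.3],[0,0,0]],
    [[-0.03,0.1,0.4],[0,0,-0.2]],
    [[-0.06,0.23,0.4],[0,0,-0.4]],
    [[-0.08,0.37,0.4],[0,0,-0.6]],
    [[-0.11,0.5,0.4],[0,0,-0.8]],
    [[-0.11,0.6,0.4],[0,0,-0.99]],
    [[-0.11,0.6,0.4],[0,0,-0.99]]
  ]
}}

```text
time: 37.28
tool_pos: [0.4597, -0.1237, 0.208]
tcp_rot: [-1.484, -0.611, 0.609]
wrist_force: [-0.1, -0.6, 1.0]
width: 0.449
```

Run:
```python
from h import *
np.set_printoptions(precision=4,suppress=True)
p,R,s=pose();y=yawnow()[0];print(p,y,s["width"],s["wrist_force"],s["torque"],s["time"])
a,d,o,m=rims();print(*o,*m,sep="\n")
b,_=cams.read_camera("scene")
for l in("key","stand_hole"):
  for n in("top","scene"): print(l,n,[(round(r["conf"],2),w(n,r["xyz"]).round(4)) for r in cams.mark_of(n,l)][:2])
B=cv2.resize(b[190:280,270:380],None,fx=7,fy=6.5,interpolation=cv2.INTER_CUBIC);cv2.imwrite("pics/B19.png",np.clip(B[:,:,::-1]*1.5,0,255).astype(np.uint8))
B=cv2.resize(a[130:260,150:450],None,fx=2.6,fy=2.6,interpolation=cv2.INTER_CUBIC);cv2.imwrite("pics/A19.png",np.clip(B[:,:,::-1]*1.5,0,255).astype(np.uint8))
print(to([.460,-.022,.15],0))
```

```text
[ 0.4597 -0.1237  0.208 ] 0.7802224634556453 0.44879570235440663 [-0.0875 -0.627   0.9682] [ 0.0203 -0.0247  0.0414] 37.275
(0.73, array([599.2, 357.6]), 45.2, np.float64(0.0668))
(0.7, array([520.6, -10.9]), 34.5, np.float64(0.0668))
(0.31, array([572.4, -22.7]), 169.4, np.float64(0.1066))
(0.86, array([ 0.5049, -0.023 , -0.0061]))
(0.83, array([0.6001, 0.359 , 0.0185]))
key top [(0.41, array([ 0.5026, -0.361 ,  0.0277]))]
key scene [(0.52, array([ 0.5006, -0.3633,  0.026 ]))]
stand_hole top [(0.78, array([ 0.5091, -0.3667,  0.0272]))]
stand_hole scene [(0.69, array([ 0.5025, -0.0145,  0.0012])), (0.53, array([ 0.5028, -0.3625,  0.03  ]))]
(array([ 0.0008,  0.2617, -0.1411]), array([-0.0001, -0.0004, -0.9875]))
```

View pics/B19.png

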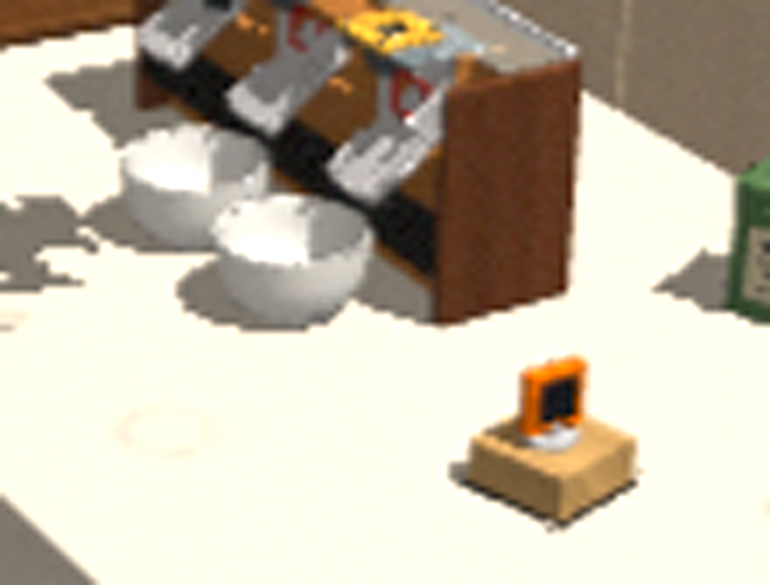

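View pics/A19.png

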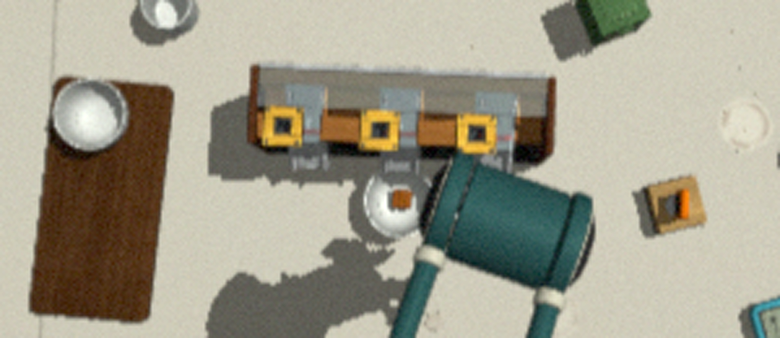

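Emit:
{"name": "play_rows", "arguments": {
  "motion": [
    [[0,0.13,0],[0,0,-0.2]],
    [[0,0.262,0],[0,0,-0.4]],
    [[0,0.262,-0.1],[0,0,-0.6]],
    [[0,0.262,-0.2],[0,0,-0.8]],
    [[0,0.262,-0.25],[0,0,-0.9875]],
    [[0,0.262,-0.3],[0,0,-0.9875]],
    [[0,0.262,-0.3],[0,0,-0.9875]]
  ],
  "gripper": 0.7
}}

```text
time: 38.55
tool_pos: [0.458, -0.0213, 0.0847]
tcp_rot: [-1.57, 0.003, 0.004]
wrist_force: [0.1, 0.1, -0.4]
width: 0.301
```

Run:
```python
from h import *
np.set_printoptions(precision=4,suppress=True)
p,R,s=pose();y=yawnow()[0];print(p,y,s["width"],s["wrist_force"],s["time"])
print(to([.461,-.022,.031],0))
b,_=cams.read_camera("scene")
B=cv2.resize(b[160:260,270:370],None,fx=6,fy=6,interpolation=cv2.INTER_CUBIC);cv2.imwrite("pics/B20.png",np.clip(B[:,:,::-1]*1.5,0,255).astype(np.uint8))
```

```text
[ 0.458  -0.0213  0.0847] 0.000660497774935539 0.30057797703562933 [ 0.0663  0.1061 -0.4314] 38.55
(array([ 0.0076, -0.0018, -0.1342]), array([-0.0005, -0.0058, -0.0008]))
```

View pics/B20.png

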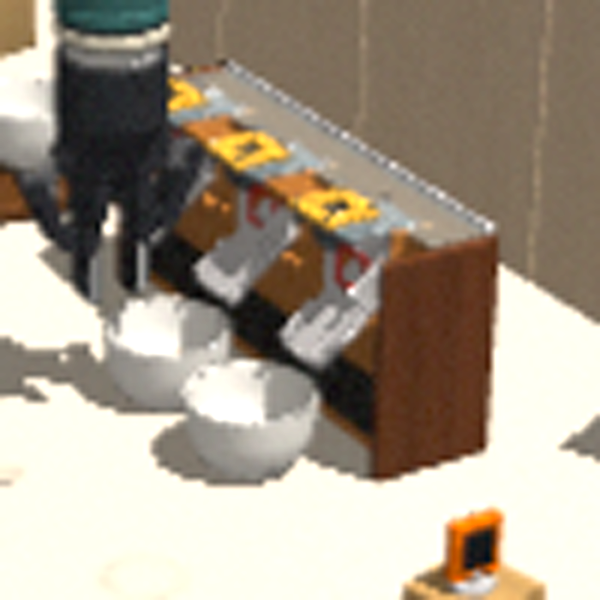

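Emit:
{"name": "play_rows", "arguments": {
  "motion": [
    [[0.006,-0.002,-0.05],[0,0,0]],
    [[0.006,-0.002,-0.1],[0,0,0]],
    [[0.006,-0.002,-0.132],[0,0,0]],
    [[0.006,-0.002,-0.132],[0,0,0]]
  ]
}}

```text
time: 39.1
tool_pos: [0.4617, -0.0219, 0.0334]
tcp_rot: [-1.571, 0.0, 0.002]
wrist_force: [0.1, 0.3, -0.4]
width: 0.3
```

Emit:
{"name": "play_rows", "arguments": {
  "motion": [
    [[0,0,0],[0,0,0]],
    [[0,0,0],[0,0,0]],
    [[0,0,0],[0,0,0]],
    [[0,0,0],[0,0,0]]
  ],
  "gripper": 1,
  "squeeze": 40
}}

```text
time: 39.6
tool_pos: [0.4637, -0.022, 0.0361]
tcp_rot: [-1.571, -0.003, -0.001]
wrist_force: [-4.6, -0.7, 10.2]
width: 0.101
```

Run:
```python
from h import *
np.set_printoptions(precision=4,suppress=True)
p,R,s=pose();y=yawnow()[0];print(p,y,s["width"],s["wrist_force"],s["time"])
print(to([.4575,.353,.08],0))
```

```text
[ 0.4637 -0.022   0.0361] 0.0012626549336887199 0.10051911089689393 [-4.5597 -0.6903 10.2361] 39.6
(array([-0.0155,  0.9374,  0.1097]), array([ 0.0005,  0.0039, -0.0016]))
```

Emit:
{"name": "play_rows", "arguments": {
  "motion": [
    [[0,0,0.012],[0,0,0]],
    [[-0.03,0,0.015],[0,0,0]],
    [[-0.08,0,0.015],[0,0,0]],
    [[-0.13,0,0.02],[0,0,0]],
    [[-0.14,0,0.08],[0,0,0]],
    [[-0.14,0.02,0.16],[0,0,0]],
    [[-0.14,0.06,0.22],[0,0,0]],
    [[-0.14,0.12,0.22],[0,0,0]],
    [[-0.14,0.2,0.22],[0,0,0]]
  ]
}}

```text
time: 40.72
tool_pos: [0.4039, 0.0584, 0.1211]
tcp_rot: [-1.571, 0.002, 0.002]
wrist_force: [0.2, 0.4, -1.2]
width: 0.073
```

Run:
```python
from h import *
np.set_printoptions(precision=4,suppress=True)
p,R,s=pose();y=yawnow()[0];print(p,y,s["width"],s["wrist_force"],s["time"])
print(to([.4575,.354,.10],0))
a,d,o,m=rims();print(*o,*m,sep="\n")
b,_=cams.read_camera("scene")
B=cv2.resize(b[160:260,240:340],None,fx=6,fy=6,interpolation=cv2.INTER_CUBIC);cv2.imwrite("pics/B21.png",np.clip(B[:,:,::-1]*1.5,0,255).astype(np.uint8))
```

```text
[0.4039 0.0584 0.1211] -7.471058255918631e-05 0.0725870088731454 [ 0.1591  0.3904 -1.1829] 40.725
(array([ 0.134 ,  0.7391, -0.0527]), array([ 0.0006, -0.0035,  0.0001]))
(0.91, array([ 498.2, -130.2]), 43.7, np.float64(0.0553))
(0.86, array([599.5, 356.9]), 45.4, np.float64(0.0665))
(0.51, array([446.1,  59.9]), 42.6, np.float64(0.1247))
(0.23, array([560.6, -25.1]), 171.6, np.float64(0.1039))
(0.96, array([ 0.4954, -0.1341,  0.0005]))
(0.83, array([0.5974, 0.3534, 0.0153]))
(0.77, array([0.4325, 0.0568, 0.0733]))
```

View pics/B21.png

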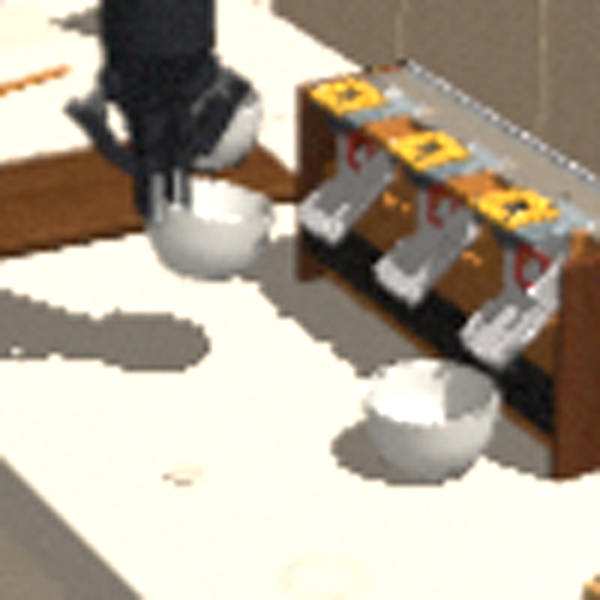

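Emit:
{"name": "play_rows", "arguments": {
  "motion": [
    [[0.02,0.08,0],[0,0,0]],
    [[0.04,0.18,0],[0,0,0]],
    [[0.06,0.29,0],[0,0,0]],
    [[0.08,0.4,0],[0,0,0]],
    [[0.1,0.51,0],[0,0,0]],
    [[0.12,0.62,0],[0,0,0]],
    [[0.13,0.7,-0.02],[0,0,0]],
    [[0.13,0.74,-0.05],[0,0,0]],
    [[0.13,0.74,-0.1],[0,0,0]],
    [[0.13,0.74,-0.1],[0,0,0]]
  ],
  "squeeze": 80
}}

```text
time: 42.18
tool_pos: [0.4555, 0.3511, 0.0782]
tcp_rot: [-1.576, 0.004, 0.005]
wrist_force: [-0.5, -0.5, -0.8]
width: 0.052
```

Run:
```python
from h import *
np.set_printoptions(precision=4,suppress=True)
p,R,s=pose();y=yawnow()[0];print(p,y,s["width"],s["wrist_force"],s["time"])
print(to([.4575,.354,.05],0))
a,d,o,m=rims();print(*o,*m,sep="\n")
b,_=cams.read_camera("scene")
B=cv2.resize(b[140:220,200:300],None,fx=7,fy=7,interpolation=cv2.INTER_CUBIC);cv2.imwrite("pics/B22.png",np.clip(B[:,:,::-1]*1.5,0,255).astype(np.uint8))
B=cv2.resize(a[140:270,130:270],None,fx=4,fy=4);cv2.imwrite("pics/A22.png",np.clip(B[:,:,::-1]*1.5,0,255).astype(np.uint8))
```

```text
[0.4555 0.3511 0.0782] 0.0005233260202649442 0.05242907380696716 [-0.5162 -0.4769 -0.7902] 42.175
(array([ 0.005 ,  0.0072, -0.0704]), array([ 0.006 , -0.0075, -0.0007]))
(0.9, array([597.4, 358.1]), 45.5, np.float64(0.0673))
(0.78, array([ 498.2, -130.4]), 43.8, np.float64(0.0525))
(0.57, array([489.3, 332.9]), 38.4, np.float64(0.0891))
(0.87, array([0.4855, 0.3501, 0.0304]))
(0.61, array([ 0.4997, -0.1326,  0.0011]))
(0.58, array([0.6012, 0.3571, 0.0189]))
```

View pics/B22.png

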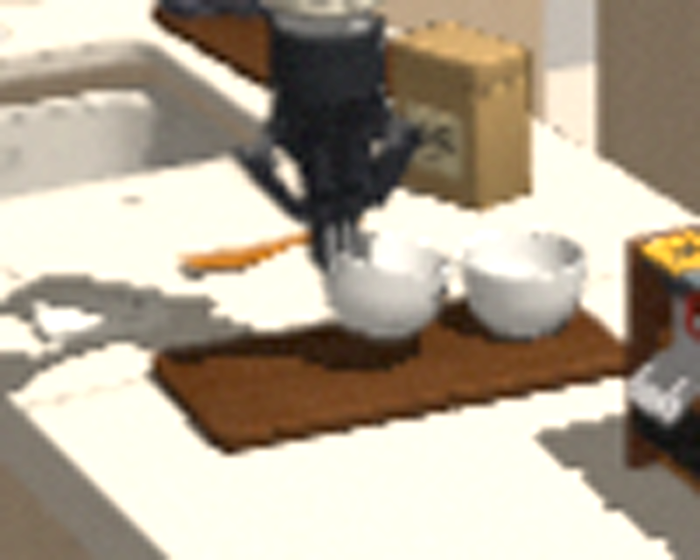

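View pics/A22.png

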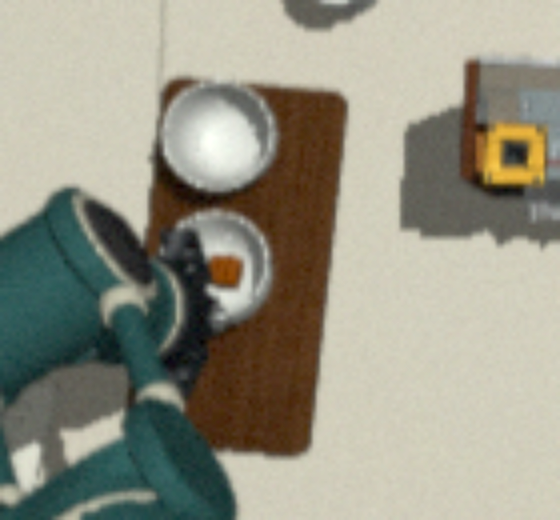

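Emit:
{"name": "play_rows", "arguments": {
  "motion": [
    [[0.004,0.007,0],[0,-0.15,0]],
    [[0.004,0.007,0],[0,-0.32,0]],
    [[0.004,0.007,0],[0,-0.32,0]],
    [[0.004,0.007,-0.03],[0,-0.32,0]],
    [[0.004,0.007,-0.05],[0,-0.32,0]],
    [[0.004,0.007,-0.058],[0,-0.32,0]],
    [[0.004,0.007,-0.058],[0,-0.32,0]]
  ]
}}

```text
time: 43.25
tool_pos: [0.4599, 0.3566, 0.0577]
tcp_rot: [-1.563, -0.197, -0.196]
wrist_force: [-1.0, 0.1, -1.1]
width: 0.048
```

Run:
```python
from h import *
np.set_printoptions(precision=4,suppress=True)
p,R,s=pose();y=yawnow()[0];print(p,y,s["width"],s["wrist_force"],s["time"])
a,d,o,m=rims();print(*o,*m,sep="\n")
b,_=cams.read_camera("scene")
B=cv2.resize(b[140:220,200:300],None,fx=7,fy=7,interpolation=cv2.INTER_CUBIC);cv2.imwrite("pics/B23.png",np.clip(B[:,:,::-1]*1.5,0,255).astype(np.uint8))
```

```text
[0.4599 0.3566 0.0577] 0.0006465377107600752 0.04772417673127919 [-0.9834  0.1369 -1.1061] 43.25
(0.98, array([495.2, 357.9]), 44.5, np.float64(0.077))
(0.93, array([ 498.1, -130.2]), 43.7, np.float64(0.055))
(0.9, array([598.8, 358.1]), 44.8, np.float64(0.067))
(0.91, array([ 0.5025, -0.1349,  0.0024]))
(0.82, array([0.5034, 0.3544, 0.0158]))
(0.66, array([0.5993, 0.3537, 0.0161]))
```

View pics/B23.png

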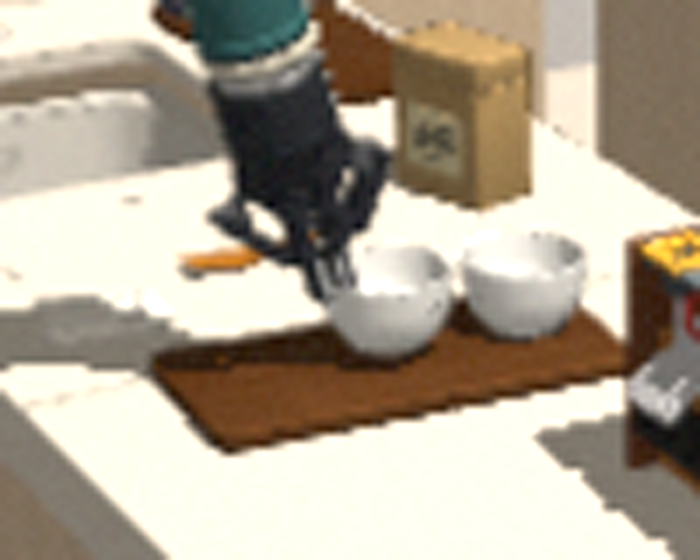

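Emit:
{"name": "play_rows", "arguments": {
  "motion": [
    [[-0.004,-0.004,-0.006],[0,0,0]],
    [[-0.004,-0.004,-0.012],[0,0,0]],
    [[-0.004,-0.004,-0.012],[0,0,0]]
  ]
}}

```text
time: 43.82
tool_pos: [0.4578, 0.3552, 0.0534]
tcp_rot: [-1.562, -0.198, -0.196]
wrist_force: [-0.1, 0.3, -1.7]
width: 0.05
```

Emit:
{"name": "play_rows", "arguments": {
  "motion": [
    [[0,0,-0.005],[0,0,0]],
    [[0,0,-0.01],[0,0,0]],
    [[0,0,-0.01],[0,0,0]]
  ]
}}

```text
time: 44.2
tool_pos: [0.458, 0.3554, 0.0496]
tcp_rot: [-1.562, -0.198, -0.196]
wrist_force: [-0.2, 0.7, -1.8]
width: 0.053
```

Emit:
{"name": "play_rows", "arguments": {
  "motion": [
    [[0,0,-0.005],[0,0,0]],
    [[0,0,-0.008],[0,0,0]],
    [[0,0,-0.008],[0,0,0]]
  ]
}}

```text
time: 44.58
tool_pos: [0.4582, 0.3558, 0.0493]
tcp_rot: [-1.562, -0.198, -0.198]
wrist_force: [-11.1, -4.9, 20.0]
width: 0.049
```

Run:
```python
from h import *
np.set_printoptions(precision=4,suppress=True)
p,R,s=pose();y=yawnow()[0];print(p,y,s["width"],s["wrist_force"],s["time"])
a,d,o,m=rims();print(*o,*m,sep="\n")
b,_=cams.read_camera("scene")
B=cv2.resize(b[155:205,230:300],None,fx=10,fy=10,interpolation=cv2.INTER_CUBIC);cv2.imwrite("pics/B24.png",np.clip(B[:,:,::-1]*1.3,0,255).astype(np.uint8))
```

```text
[0.4582 0.3558 0.0493] 0.00045515232817755556 0.04901446735041501 [-11.141   -4.8755  20.0245] 44.575
(0.9, array([ 498.1, -130.1]), 43.6, np.float64(0.0553))
(0.86, array([599.1, 358.4]), 45.5, np.float64(0.0665))
(0.77, array([495.5, 357.1]), 45.1, np.float64(0.0676))
(0.89, array([0.5974, 0.3565, 0.0177]))
(0.86, array([0.4995, 0.3526, 0.0103]))
(0.75, array([ 0.4988, -0.1331,  0.001 ]))
(0.51, array([ 0.3634, -0.5274, -0.0118]))
```

View pics/B24.png

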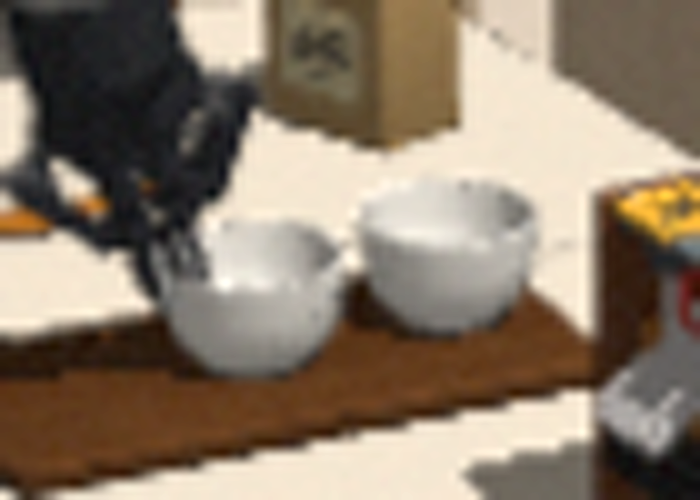

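Emit:
{"name": "play_rows", "arguments": {
  "motion": [
    [[0,0,0.004],[0,0,0]],
    [[0,0,0.004],[0,0,0]],
    [[0,0,0.004],[0,0,0]]
  ],
  "gripper": 0.7
}}

```text
time: 45.15
tool_pos: [0.4581, 0.3554, 0.0478]
tcp_rot: [-1.562, -0.198, -0.196]
wrist_force: [0.5, 0.1, -0.1]
width: 0.301
```

Emit:
{"name": "play_rows", "arguments": {
  "motion": [
    [[-0.02,0,0.07],[0,0,0]],
    [[-0.045,0,0.17],[0,0,0]],
    [[-0.06,-0.05,0.28],[0,0.15,0]],
    [[-0.06,-0.2,0.28],[0,0.32,0]],
    [[-0.06,-0.35,0.28],[0,0.32,0]],
    [[-0.06,-0.5,0.28],[0,0.32,0]],
    [[-0.06,-0.65,0.28],[0,0.32,0]],
    [[-0.06,-0.8,0.28],[0,0.32,0]],
    [[-0.03,-0.95,0.28],[0,0.32,0]],
    [[0,-1,0.28],[0,0.32,0]]
  ]
}}

```text
time: 46.4
tool_pos: [0.458, -0.0478, 0.16]
tcp_rot: [-1.572, 0.002, -0.002]
wrist_force: [0.1, 0.7, 0.3]
width: 0.298
```

Run:
```python
from h import *
np.set_printoptions(precision=4,suppress=True)
p,R,s=pose();y=yawnow()[0];print(p,y,s["width"],s["wrist_force"],s["time"])
a,d,o,m=rims();print(*o,*m,sep="\n")
print(to([.459,-.131,.085],0))
B=cv2.resize(a[130:260,150:390],None,fx=3.2,fy=3.2,interpolation=cv2.INTER_CUBIC);cv2.imwrite("pics/A25.png",np.clip(B[:,:,::-1]*1.5,0,255).astype(np.uint8))
```

```text
[ 0.458  -0.0478  0.16  ] -0.0027860473757664182 0.2984385962940746 [0.0855 0.6745 0.3032] 46.4
(0.65, array([598.6, 357.6]), 44.6, np.float64(0.067))
(0.59, array([ 535.7, -131.8]), 23.6, np.float64(0.0746))
(0.57, array([495.2, 357.2]), 44.5, np.float64(0.0673))
(0.76, array([ 0.5008, -0.1345,  0.0002]))
(0.72, array([0.4992, 0.3535, 0.0117]))
(0.63, array([0.6005, 0.3574, 0.0162]))
(0.16, array([ 0.5037, -0.1318,  0.0197]))
(array([ 0.0021, -0.2135, -0.187 ]), array([-0.0003, -0.0008,  0.0021]))
```

View pics/A25.png

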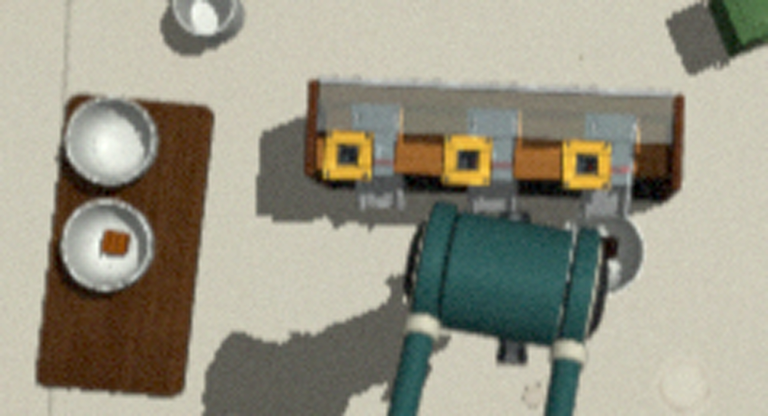

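Emit:
{"name": "play_rows", "arguments": {
  "motion": [
    [[-0.02,-0.12,0],[0,-0.15,0]],
    [[-0.03,-0.208,-0.05],[0,-0.32,0]],
    [[-0.03,-0.208,-0.18],[0,-0.32,0]],
    [[-0.03,-0.208,-0.18],[0,-0.32,0]],
    [[-0.012,-0.208,-0.24],[0,-0.32,0]],
    [[0.004,-0.208,-0.3],[0,-0.32,0]],
    [[0.004,-0.208,-0.312],[0,-0.32,0]],
    [[0.004,-0.208,-0.312],[0,-0.32,0]]
  ]
}}

```text
time: 47.55
tool_pos: [0.4605, -0.1271, 0.0362]
tcp_rot: [-1.562, -0.2, -0.195]
wrist_force: [0.8, 0.3, 0.7]
width: 0.302
```

Run:
```python
from h import *
np.set_printoptions(precision=4,suppress=True)
p,R,s=pose();y=yawnow();print(p,y,s["width"],s["wrist_force"],s["time"])
b,_=cams.read_camera("scene")
B=cv2.resize(b[180:250,280:380],None,fx=7,fy=7,interpolation=cv2.INTER_CUBIC);cv2.imwrite("pics/B26.png",np.clip(B[:,:,::-1]*1.3,0,255).astype(np.uint8))
```

```text
[ 0.4605 -0.1271  0.0362] (np.float64(0.002753131979441452), array([ 0.2491,  0.0005, -0.9685])) 0.301840132422576 [0.7639 0.2944 0.7224] 47.55
```

View pics/B26.png

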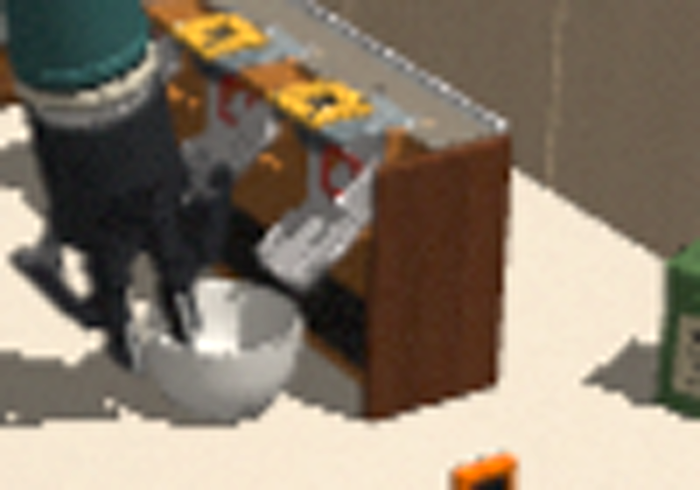

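Emit:
{"name": "play_rows", "arguments": {
  "motion": [
    [[0,-0.006,0],[0,0,0]],
    [[0,-0.006,0],[0,0,0]],
    [[0,-0.006,0],[0,0,0]],
    [[0,-0.006,0],[0,0,0]],
    [[0,-0.006,0],[0,0,0]]
  ],
  "gripper": 1,
  "squeeze": 60
}}

```text
time: 48.22
tool_pos: [0.4604, -0.1306, 0.0364]
tcp_rot: [-1.562, -0.199, -0.198]
wrist_force: [-2.9, 0.9, 6.6]
width: 0.065
```

Emit:
{"name": "play_rows", "arguments": {
  "motion": [
    [[0,0,0.01],[0,0,0]],
    [[-0.03,0,0.013],[0,0,0]],
    [[-0.08,0,0.015],[0,0,0]],
    [[-0.13,0,0.02],[0,0,0]],
    [[-0.14,0,0.08],[0,0,0]],
    [[-0.14,0.02,0.16],[0,0,0]],
    [[-0.14,0.08,0.22],[0,0,0]],
    [[-0.14,0.18,0.22],[0,0,0]],
    [[-0.14,0.3,0.22],[0,0,0]],
    [[-0.14,0.42,0.22],[0,0,0]]
  ]
}}

```text
time: 49.48
tool_pos: [0.4023, 0.0386, 0.1229]
tcp_rot: [-1.562, -0.197, -0.197]
wrist_force: [1.0, -0.4, -1.2]
width: 0.062
```

Run:
```python
from h import *
np.set_printoptions(precision=4,suppress=True)
p,R,s=pose();y=yawnow();print(p,y,s["width"],s["wrist_force"],s["time"])
a,d,o,m=rims();print(*o,*m,sep="\n")
b,_=cams.read_camera("scene")
B=cv2.resize(b[150:250,240:360],None,fx=6,fy=5.8,interpolation=cv2.INTER_CUBIC);cv2.imwrite("pics/B27.png",np.clip(B[:,:,::-1]*1.3,0,255).astype(np.uint8))
B=cv2.resize(a[130:260,150:390],None,fx=3.2,fy=3.2,interpolation=cv2.INTER_CUBIC);cv2.imwrite("pics/A27.png",np.clip(B[:,:,::-1]*1.5,0,255).astype(np.uint8))
```

```text
[0.4023 0.0386 0.1229] (np.float64(-0.00018193563114644702), array([ 0.2485, -0.0004, -0.9686])) 0.06234092623830129 [ 1.0258 -0.4152 -1.2035] 49.475
(0.89, array([598.4, 357.9]), 45.2, np.float64(0.0669))
(0.78, array([495.6, 356.9]), 44.5, np.float64(0.0664))
(0.67, array([439.3,  40. ]), 41.2, np.float64(0.1277))
(0.9, array([0.4366, 0.0387, 0.0877]))
(0.85, array([0.4986, 0.3539, 0.0078]))
(0.62, array([0.6016, 0.3571, 0.015 ]))
```

View pics/B27.png

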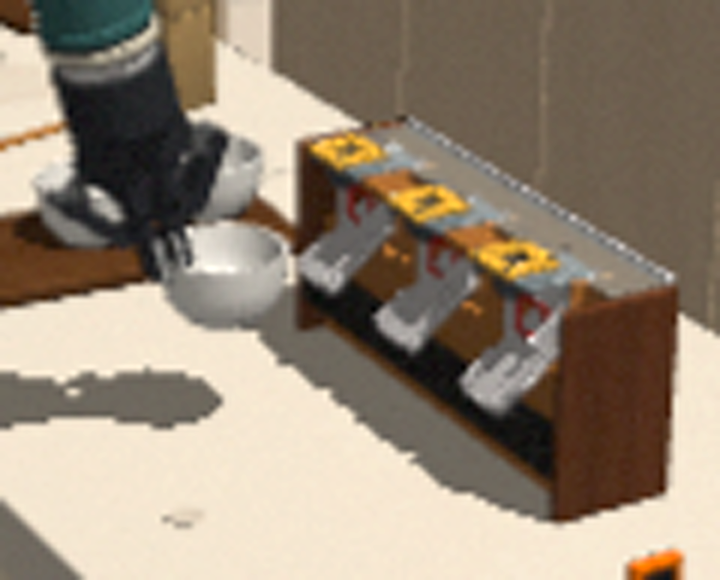

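View pics/A27.png

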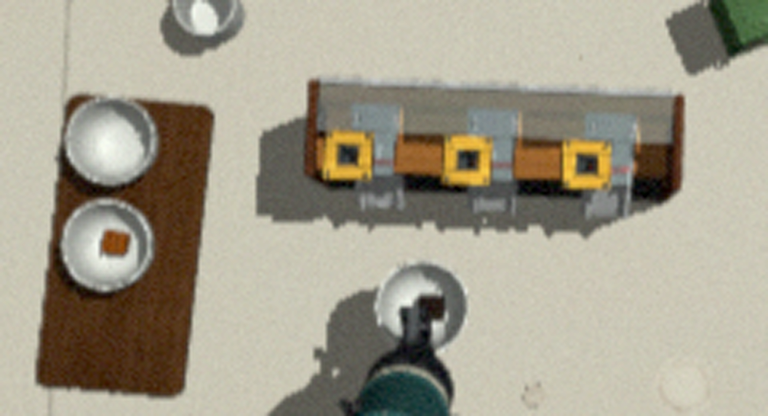

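Emit:
{"name": "play_rows", "arguments": {
  "motion": [
    [[-0.01,0.08,0],[0,0,0]],
    [[-0.03,0.19,0],[0,0,0]],
    [[-0.05,0.3,0],[0,0,0]],
    [[-0.07,0.41,0],[0,0,0]],
    [[-0.09,0.52,0],[0,0,0]],
    [[-0.11,0.63,0],[0,0,0]],
    [[-0.112,0.74,0],[0,0,0]],
    [[-0.112,0.806,-0.03],[0,0,0]],
    [[-0.112,0.806,-0.1],[0,0,0]],
    [[-0.112,0.806,-0.15],[0,0,0]]
  ]
}}

```text
time: 50.92
tool_pos: [0.3597, 0.3582, 0.0617]
tcp_rot: [-1.564, -0.195, -0.197]
wrist_force: [-0.5, 0.6, -1.9]
width: 0.064
```

Emit:
{"name": "play_rows", "arguments": {
  "motion": [
    [[0,0,0],[0,0,0]],
    [[0,0,-0.01],[0,0,0]],
    [[0,0,-0.01],[0,0,0]]
  ]
}}

```text
time: 51.3
tool_pos: [0.3597, 0.3601, 0.06]
tcp_rot: [-1.561, -0.198, -0.198]
wrist_force: [0.3, -0.0, -1.3]
width: 0.062
```

Run:
```python
from h import *
np.set_printoptions(precision=4,suppress=True)
p,R,s=pose();y=yawnow();print(p,y,s["width"],s["wrist_force"],s["time"])
a,d,o,m=rims();print(*o,*m,sep="\n")
B=cv2.resize(a[130:260,150:390],None,fx=3.2,fy=3.2,interpolation=cv2.INTER_CUBIC);cv2.imwrite("pics/A28.png",np.clip(B[:,:,::-1]*1.5,0,255).astype(np.uint8))
```

```text
[0.3597 0.3601 0.06  ] (np.float64(-0.0002140320372577856), array([ 0.2495,  0.0006, -0.9684])) 0.061848498868115886 [ 0.2745 -0.0025 -1.282 ] 51.3
(0.79, array([495.8, 357. ]), 45.2, np.float64(0.0671))
(0.68, array([395.5, 361.2]), 44.7, np.float64(0.0762))
(0.65, array([598.7, 357.5]), 45.1, np.float64(0.0663))
(0.62, array([562. , -25.2]), 171.2, np.float64(0.1058))
(0.63, array([0.5993, 0.3557, 0.0153]))
(0.63, array([0.4978, 0.3542, 0.0079]))
(0.59, array([0.3994, 0.3599, 0.0238]))
```

View pics/A28.png

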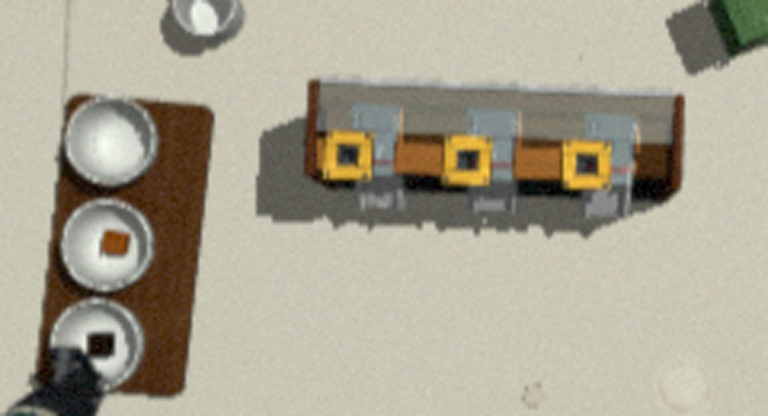

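Emit:
{"name": "play_rows", "arguments": {
  "motion": [
    [[0,-0.008,-0.01],[0,0,0]],
    [[0,-0.008,-0.018],[0,0,0]],
    [[0,-0.008,-0.023],[0,0,0]],
    [[0,-0.008,-0.023],[0,0,0]]
  ]
}}

```text
time: 51.95
tool_pos: [0.3585, 0.3568, 0.0507]
tcp_rot: [-1.563, -0.197, -0.196]
wrist_force: [-6.4, -3.4, 8.7]
width: 0.06
```

Contact. Relieve slightly, open, retract.

Emit:
{"name": "play_rows", "arguments": {
  "motion": [
    [[0,0,-0.001],[0,0,0]],
    [[0,0,-0.001],[0,0,0]],
    [[0,0,-0.001],[0,0,0]]
  ],
  "gripper": 0.7
}}

```text
time: 52.32
tool_pos: [0.359, 0.3571, 0.0496]
tcp_rot: [-1.562, -0.198, -0.196]
wrist_force: [0.4, -0.7, -0.3]
width: 0.299
```

Emit:
{"name": "play_rows", "arguments": {
  "motion": [
    [[-0.02,0,0.07],[0,0,0]],
    [[-0.045,0,0.17],[0,0,0]],
    [[-0.03,-0.05,0.3],[0,0.15,0]],
    [[0.02,-0.2,0.4],[0,0.32,0]],
    [[0.05,-0.35,0.45],[0,0.32,0]],
    [[0.08,-0.5,0.45],[0,0.32,0]],
    [[0.1,-0.65,0.45],[0,0.32,0]],
    [[0.12,-0.8,0.45],[0,0.32,0]],
    [[0.12,-0.8,0.45],[0,0.32,0]],
    [[0.12,-0.8,0.45],[0,0.32,0]]
  ]
}}

```text
time: 53.58
tool_pos: [0.4069, 0.0367, 0.2296]
tcp_rot: [-1.57, 0.001, -0.001]
wrist_force: [-0.2, 0.6, 0.1]
width: 0.301
```

Run:
```python
from h import *
np.set_printoptions(precision=4,suppress=True)
p,R,s=pose();y=yawnow();print(p,s["width"],s["wrist_force"],s["time"])
a,d,o,m=rims();print(*o,*m,sep="\n")
b,_=cams.read_camera("scene")
for l in("key","caddy","cup","timer","tea_amber","tea_dark"):
  for n in("top","scene"): print(l,n,[(round(r["conf"],2),w(n,r["xyz"]).round(4)) for r in cams.mark_of(n,l)][:2])
B=cv2.resize(b[130:290,180:380],None,fx=4,fy=3.75,interpolation=cv2.INTER_CUBIC);cv2.imwrite("pics/B29.png",np.clip(B[:,:,::-1]*1.3,0,255).astype(np.uint8))
B=cv2.resize(a[110:270,150:460],None,fx=2.5,fy=2.5,interpolation=cv2.INTER_CUBIC);cv2.imwrite("pics/A29.png",np.clip(B[:,:,::-1]*1.6,0,255).astype(np.uint8))
```

```text
[0.4069 0.0367 0.2296] 0.3010206089842542 [-0.2095  0.6116  0.1494] 53.575
(0.71, array([597.3, 357.6]), 44.8, np.float64(0.0663))
(0.71, array([495.4, 356.8]), 44.9, np.float64(0.0674))
(0.56, array([395.4, 356.5]), 44.3, np.float64(0.0675))
(0.52, array([498. , 356.2]), 138.6, np.float64(0.0654))
(0.4, array([563.7, -23.8]), 169.8, np.float64(0.1043))
(0.68, array([0.6   , 0.3551, 0.016 ]))
(0.62, array([0.4982, 0.3534, 0.0109]))
(0.6, array([0.3945, 0.3569, 0.0171]))
key top [(0.56, array([ 0.5026, -0.364 ,  0.0281]))]
key scene [(0.6, array([ 0.5043, -0.3633,  0.0264]))]
caddy top [(0.97, array([ 0.7426, -0.2765, -0.0046]))]
caddy scene [(0.77, array([ 0.7412, -0.2797, -0.0018])), (0.75, array([ 0.3573, -0.5266, -0.0078]))]
cup top [(0.94, array([ 0.7466,  0.283 , -0.0021])), (0.24, array([ 0.609 , -0.0263, -0.0044]))]
cup scene [(0.4, array([0.5779, 0.1102, 0.1597])), (0.21, array([ 0.5012, -0.019 , -0.0014]))]
timer top []
timer scene [(0.82, array([ 0.3563, -0.5244, -0.004 ])), (0.72, array([ 0.5056, -0.3633,  0.03  ]))]
tea_amber top [(0.45, array([0.502 , 0.358 , 0.0303]))]
tea_amber scene []
tea_dark top []
tea_dark scene [(0.38, array([ 0.5091,  0.0885, -0.0008]))]
```

View pics/B29.png

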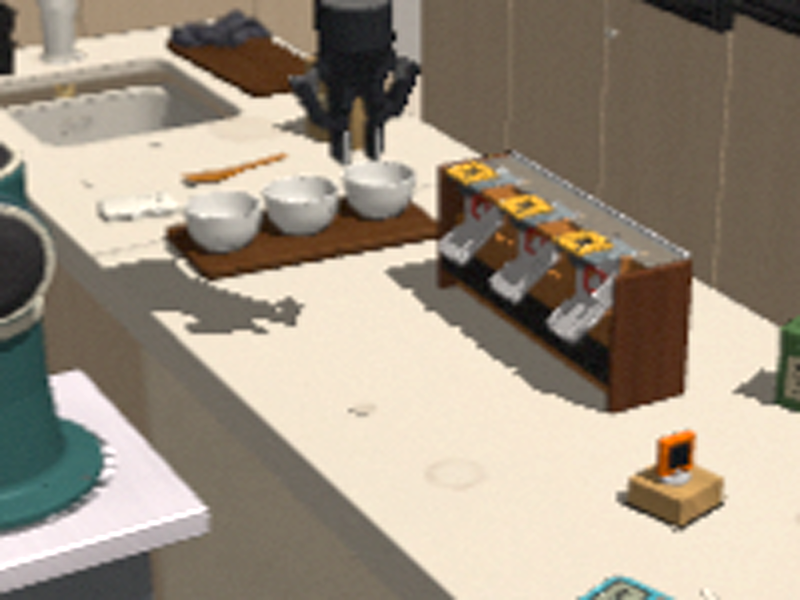

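View pics/A29.png

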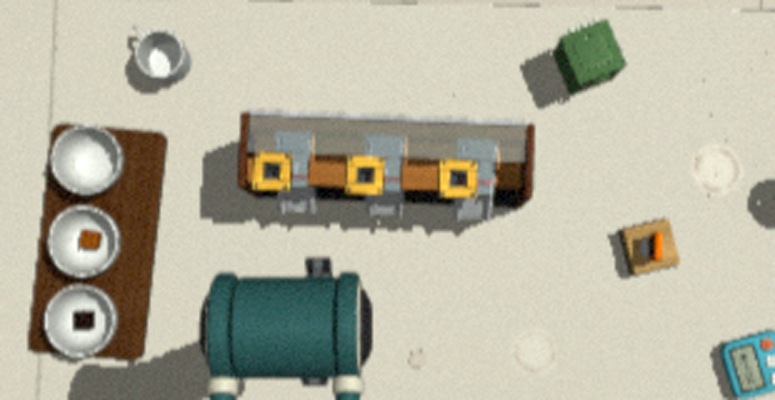

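Run:
```python
from h import *
f=np.load("f1.npz")
b,_=cams.read_camera("scene");a,_=cams.read_camera("top")
X=[cv2.resize(i[172:225,285:345],None,fx=6.5,fy=6.5,interpolation=cv2.INTER_CUBIC) for i in (f["b"],b)]
Y=[cv2.resize(i[165:195,245:350],None,fx=3.7,fy=3.7,interpolation=cv2.INTER_CUBIC) for i in (f["a"],a)]
m=np.vstack([np.hstack(X)[:,:776],np.hstack(Y)[:,:776]]);cv2.imwrite("pics/C30.png",np.clip(m[:,:,::-1]*1.6,0,255).astype(np.uint8))
```

```text
(no output)
```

View pics/C30.png

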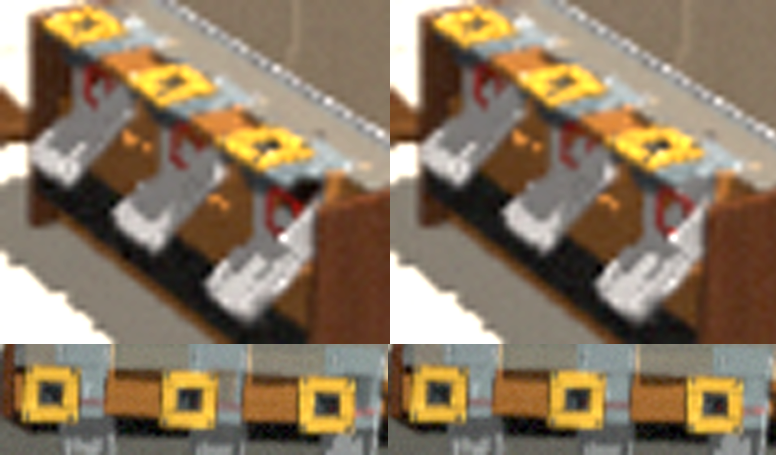

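The vanes sit where they did at the start (before on the left, after on the right), and lanes 1 and 2 are now empty. Handing in.

```bash
python3 -c "
from workcell import bot
print(bot.finish_job(), bot.read_state()['time'])"
```

```text
the job is handed in; nothing more can be done
the job is handed in; nothing more can be done
```

The job is handed in at about 54 s of robot time, with both tea blocks in bowls of their own and all three bowls back on the board.

- **Blocks:** Only two were there: amber in lane 1 and nearly black in lane 2. Lane 0 looked empty in the pictures, so I left it alone.
- **Dispensing:** I stood bowls under spouts 1 and 2 and opened lock 2, then lock 1, by about a quarter turn. Each block slid straight into its bowl, and I turned each lock back shut.
- **Key and bowls:** I hung the key back in its stand, then returned both bowls to the board.

**Last checks:**
- The three bowls stand upright about 100 mm apart, with amber in the middle one, dark in the front one and the rear one empty.
- The key is upright in the stand hole.
- The vanes look the same as at the start.
- Tin, cup and timer are where they were, as far as the cameras show.
- I never saw a bowl knocked aside.

**Less certain:**
- I never felt a clear hard stop when shutting the locks: the torque stayed near friction level with the key turned about 0.24 rad past zero. That they are shut rests on the pictures.
- The detectors missed the dark block at the end. I confirmed it by eye in the top picture.

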